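# Sleeve a suspension pin and present it to the inspection camera

### The arm

A 6-joint arm with a two-finger parallel gripper is mounted at the origin on the work surface. World frame = base frame: x ahead of the robot, y to its left, z up, the work surface at z = 0. Lengths are in m, angles in rad, forces in N, time in s.
With the tool pointing down it reaches from about 0.25 to 0.775 m from the base axis. Payload 4 kg.
Tool frame: the origin (TCP) lies midway between the tips of the shut fingers; the grasp point (between the pads) lies bot.tcp_to_grasp behind it (bot.tcp_to_grasp is the distance from the TCP to the grasp point, in m); z points along the fingers, y is the direction in which the jaws open and shut (so a half turn about z gives the same grasp; the last joint's range is limited). The gripper opens to 94 mm and grips with 3 to 60 N. Pads are 16 mm wide; open, the fingers measure 119 mm over their backs; the gripper's body (75 mm by 177 mm) begins 78 mm behind the grasp point.
Start: joints at [-1.43, 0.087, 1.371, -0, 1.684, -0.103], TCP at [0.133, -0.534, 0.206] pointing down, gripper open.
Joint ranges: [-3.1, 3.1], [-0.76, 2.03], [0.27, 2.55], [-1.08, 4.22], [0.17, 2.65], [-2.57, 2.57]. Speed limits (rad/s): [2.79, 2.79, 3.14, 3.14, 3.14, 3.14].

### API

Orientations are given as a rotation vector (axis times angle).
In Python, from workcell import bot gives the robot as it stands.
- The arm moves only by the shell command python3 -m jog 'ROWS'. ROWS is text: rows parted by semicolons, each of 7 numbers parted by spaces: the turn, a rotation vector about the tool's x, y, z in degrees, then the shift along the tool's x, y, z in cm, then the closure, from 0 (fully open) to 1 (shut). In form: ax ay az tx ty tz jaw; .... A call has exactly 10 rows; each row shifts and turns the pose as measured when the row begins, along the tool's axes as they then stand; what a row does not reach is not made up. A row lasts 1/10 s, in which the tool goes at most 50 mm and 8.59 degrees, less where a joint would pass 70% of its speed; a pose out of reach is approached as far as the arm can. A call is refused whole if a number of a shift passes 5 or a number of a turn 8.59, either way. A call with a gripper value outside its range is refused whole. The fingers move at their own pace and stop on an object; the grip force is fixed at half the most. Time passes only in rows, so rows that do not move let the fingers close, or fill a call up. It gives the time, the measured TCP pose, the force and the opening at its end, in the units of the state.
- bot.get_obs(): the state, without advancing time (a new reading comes with each control period).
- bot.read_camera(name): name is "scene" or "top" or "wrist"; returns a dict with "img" (480x640x3 uint8, red, green, blue), "range_z" (480x640 float32, m along the optical axis (not along the pixel's ray), 0 where there is no reading), "fx", "fy", "cx", "cy" (pixels), "pose" (4x4, takes a point from camera to world coordinates); the wrist camera has in their place "tool_from_camera" (4x4, takes a point from camera to tool coordinates, whose origin is the TCP and whose axes are the flange's). Camera axes: x right, y up, looking along -z (the intrinsics and any distortion apply to the point x, -y, -z); pixel columns grow to the right and rows downward; lengths in m; the calibration is good to about 2 mm. A picture is of the moment at which its call begins: read the wrist's pose just before it.
- bot.finish_job(): hands the job in, once; it reports no verdict.
The state is a dict: "time": time; "joint_positions": joint angles; "dq": joint speeds; "joint_efforts": joint torques, N m; "position": TCP position; "tcp_rot": TCP orientation; "force": force on the tool from outside, world axes, zero at the start; "torque": the same for the moment, N m; "grip_width": opening from 0.0 (shut) to 1.0 (fully open).
Only numpy, scipy, OpenCV 4.12 (cv2) and the standard library are available. Lean on these libraries where they do the work, as an engineer would, in place of code of your own. Each camera call takes 0.05 s, during which the arm holds its last target.

### The job

Slide the brass sleeve over the top of the steel suspension pin that stands in the blue holder, until it sits on the pin's collar and you have let go of it; then take the pin by the flat tang at its top and lift it, sleeve and all, out of the holder. Hold it upright in the air for the inspection camera: the middle of the sleeve at the height of the lens and 150 mm straight in front of it, with the pin's yellow tab pointing towards the camera. Finish while still holding it there, still and clear of everything else, and leave the camera and everything else on the bench where it stands.

Things in the scene. Friction and masses are not known exactly. Their poses are not given: they have to be found in the camera images.
- pin: Steel suspension pin, 0.3 kg, upright and loose in the holder. Origin: on its axis at the underside of its collar, which rests on the holder's top; z up. Below it a 20 mm round shank, 40 mm long, is in the hole. Collar: 48 mm across, z 0 to 8 mm. Round 22 mm shaft: z 8 to 36 mm. Tang on top: z 36 to 68 mm. Yellow tab along +x, which starts within 1.4 rad of world +y.
- pin_middle (a point): Point on the pin's axis 23 mm above the pin's origin: the middle of the sleeve once it sits on the collar. To be brought to focus. Axes as the pin's.
- tang (a point): Top centre of the pin's flat tang, on the pin's axis 68 mm above its origin, axes as the pin's. The tang is 32 mm tall, 18 mm wide along the pin's x and 12 mm thick along its y: grip it across the 12 mm, fingers closing along the pin's y. 30 mm of it stand out above the seated sleeve.
- tab (a point): Top of the outer end of the pin's yellow tab, 51 mm from the pin's axis along its +x, 8 mm above its origin. The tab is 16 mm wide, 6 mm thick, its top flush with the collar's top; axes as the pin's.
- sleeve: Brass sleeve, a plain ring 44 mm outside, 26 mm bore, 30 mm high, 0.12 kg, standing loose on the bench with its bore upright; origin at the centre of its underside, z up. Seated, its underside is 8 mm above the pin's origin.
- holder: Blue painted steel holder block fixed to the bench, 100 mm (x) by 90 mm (y), 50 mm high; origin at the centre of its underside. A 24 mm vertical hole goes through its middle, where the pin stands.
- lens (a point): Centre of the front glass of the inspection camera, a grey box with a white ring lamp around a black lens, on an upright post on the left. The camera looks level along its own -x (world -y within 0.3 rad); its x axis points from the lens back into the camera, z up. The lens is 160 to 220 mm above the bench. The camera slips along its post only if pushed hard.
- focus (a point): Point in the air 150 mm straight in front of the lens, at its height (at -150 mm on the lens's x axis); same axes as the lens. A white cross on a black mat on the bench marks the spot right below it. In the final pose the pin's x axis (tab) points along this point's +x.
- rubber_bush: Black rubber bush, a ring 60 mm outside and 40 mm high with a 24 mm bore, standing on the bench near the sleeve; origin at the centre of its underside. Leave alone.
- steel_spacer: Low steel spacer ring 50 mm outside, 16 mm bore, 18 mm high, on the bench near the sleeve; origin at the centre of its underside. Leave alone.
- bellows: Black rubber air-spring bellows, 104 mm across, 90 mm high, at the back; origin under its centre. Leave alone.
- jar: Jar with a red cap, 64 mm across, 75 mm high, at the back; origin under its centre. Leave alone.
- wrench: Steel wrench 190 mm long lying on the right of the bench. Leave alone.
- carton: Small cardboard carton 130 x 100 x 80 mm, left of the robot; origin under its centre. Leave alone.
- nut: Dark hexagon nut 38 mm across, 16 mm high, left of the holder; origin under its centre. Leave alone.
Not all that is in view belongs to the job. Of the things that look like the pin, the larger one is meant. There is more than one size of the sleeve; the job needs the smaller.

How it is judged:
By the outcome, as a careful person would: the job done as asked, in the order asked, and still so for the second after the job is handed in, while the arm keeps its last pose, push and grip.
It also fails if it takes over 50 s, if anything falls off the work surface, if the arm or the gripper's body presses on something with over 40 N, if the wrist force passes 120 N, or if a joint passes its speed limit or range.

## Working session

There is one attempt and no reset: what is moved stays moved. The work goes in short steps, Python scripts to look and compute and a shell command to move; the robot and the scene stay as the last step left them, time stands still between calls to the robot, and variables do not carry over. Pictures are saved under pics/ and viewed, and the job is handed in when it is done.

```bash
ls; mkdir -p pics
python3 - <<'E'
from workcell import bot
import cv2,numpy as np,pickle
print(bot.get_obs()); print(bot.tcp_to_grasp)
for n in ("scene","top"):
    c=bot.read_camera(n); pickle.dump(c,open(f'{n}0.pkl','wb'))
    cv2.imwrite(f'pics/{n}0.png',c['img'][:,:,::-1]); print(n,{k:v for k,v in c.items() if k not in('img','range_z')})
E
```

```text
pics
{'time': 0.0, 'joint_positions': array([-1.43011003e+00,  8.79420276e-02,  1.37228127e+00, -1.24452399e-05,
        1.68356192e+00, -1.03086505e-01]), 'dq': array([ 0.00020995, -0.00120938, -0.00182266,  0.00207708,  0.00041451,
        0.00110198]), 'joint_efforts': array([ 2.62820686e-03, -3.40177488e+01, -3.02424467e+01,  7.18975905e-02,
        3.28538648e-02, -1.65645274e-04]), 'position': array([ 0.13267184, -0.53319039,  0.20429755]), 'tcp_rot': array([-3.11610990e+00, -3.81701335e-01,  8.41094585e-05]), 'force': array([-0.03467042, -0.62925717,  0.3803034 ]), 'torque': array([-0.0304316 ,  0.04323185, -0.01126353]), 'grip_width': 1.000085774804404}
0.0188
scene {'fx': 559.0559986302598, 'fy': 559.0559986302598, 'cx': 325.00108823971095, 'cy': 242.99508321522637, 'pose': array([[-2.15742748e-01, -8.09466732e-01,  5.46094018e-01,
         1.21883920e+00],
       [ 9.76450009e-01, -1.79231371e-01,  1.20089535e-01,
         1.05000798e-01],
       [ 6.68695958e-04,  5.59141955e-01,  8.29071666e-01,
         1.15765727e+00],
       [ 0.00000000e+00,  0.00000000e+00,  0.00000000e+00,
         1.00000000e+00]])}
top {'fx': 488.4497594142986, 'fy': 488.4497594142986, 'cx': 321.5351373608622, 'cy': 242.00148191211645, 'pose': array([[-0.01972289,  0.98552149, -0.16839953,  0.32326131],
       [-0.99966603, -0.01662531,  0.01978447, -0.03136215],
       [ 0.01669833,  0.1687335 ,  0.98552025,  1.28075566],
       [ 0.        ,  0.        ,  0.        ,  1.        ]])}
```

View pics/scene0.png

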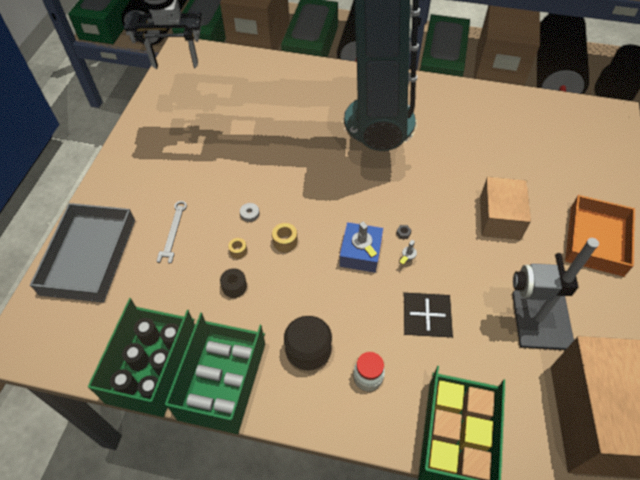

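View pics/top0.png

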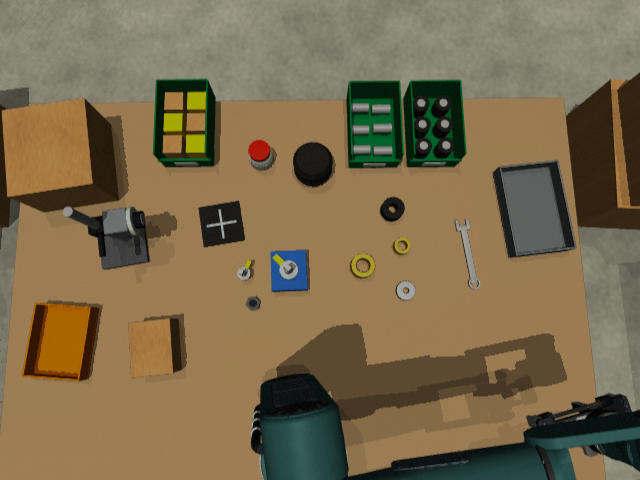

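The top view shows the small brass ring at about (402,246), the larger ring at (362,265), the pin in the blue holder at (289,268), the decoy pin at (244,272), the mat cross at (221,224) and the inspection camera lens at about (140,220). Next I'll turn these into positions.

```bash
cat > h.py <<'E'
import numpy as np,pickle,cv2
def load(n): return pickle.load(open(n+'.pkl','rb'))
def world(c,T=None):
    T=c['pose'] if T is None else T
    z=c['range_z'];v,u=np.mgrid[0:480,0:640]
    P=np.stack([(u-c['cx'])/c['fx']*z,-(v-c['cy'])/c['fy']*z,-z],-1)
    return P@T[:3,:3].T+T[:3,3]
def ray(c,u,v,zw,T=None):
    T=c['pose'] if T is None else T
    d=T[:3,:3]@np.array([(u-c['cx'])/c['fx'],-(v-c['cy'])/c['fy'],-1]);s=(zw-T[2,3])/d[2]
    return T[:3,3]+s*d
def proj(c,p,T=None):
    T=c['pose'] if T is None else T
    q=T[:3,:3].T@(np.array(p)-T[:3,3]); return np.array([c['cx']+c['fx']*q[0]/-q[2],c['cy']+c['fy']*q[1]/q[2]])
E
python3 - <<'E'
from h import *
for n,boxes in (('top',dict(sl=(390,235,415,258),big=(345,250,380,280),pin=(265,245,312,294),mat=(195,198,248,250))),('scene',dict(sl=(225,232,250,262),big=(268,218,302,255),pin=(335,215,388,275),mat=(400,288,456,340)))):
    c=load(n+'0');W=world(c);im=c['img'].astype(int);hsv=cv2.cvtColor(c['img'],cv2.COLOR_RGB2HSV)
    for k,(a,b,d,e) in boxes.items():
        w=W[b:e,a:d];h=hsv[b:e,a:d];z=w[...,2]
        if k in('sl','big'):
            m=(z>0.02); p=w[m]; top=p[p[:,2]>np.percentile(p[:,2],80)-.006]
            print(n,k,'ztop',np.median(top[:,2]),'mid',(top[:,:2].max(0)+top[:,:2].min(0))/2,'ext',np.ptp(top[:,:2],axis=0))
        if k=='pin':
            y=(h[...,0]>22)&(h[...,0]<38)&(h[...,1]>150); bl=(h[...,0]>100)&(h[...,0]<130)&(h[...,1]>120)&(abs(z-.05)<.008)
            print(n,'yellow',w[y].mean(0),y.sum(),'blue ext',w[bl].min(0),w[bl].max(0),'max z',z.max(), w[z>0.105].mean(0),(z>.105).sum())
        if k=='mat':
            wt=(h[...,2]>150)&(h[...,1]<40);print(n,'cross',w[wt].mean(0),wt.sum())
c=load('top0');W=world(c)
s=W[200:245,95:160];print(np.round(s[::4,::4,2],3));
for n in('top','scene'):
    c=load(n+'0');a=c['img']
    for k,(x0,y0,x1,y1) in (dict(cam=(60,190,260,300),pin=(230,190,430,300)) if n=='top' else dict(cam=(490,220,610,350),pin=(320,200,460,350))).items():
        cv2.imwrite(f'pics/z_{n}_{k}.png',cv2.resize(a[y0:y1,x0:x1,::-1],None,fx=4,fy=4,interpolation=2))
E
```

```text
top sl ztop 0.029670653588553586 mid [ 0.43386059 -0.15905582] ext [0.22119856 0.25538735]
top big ztop 0.04236166718647505 mid [ 0.41276952 -0.1104431 ] ext [0.17901642 0.1581619 ]
top yellow [0.49007076 0.05458015 0.05722409] 66 blue ext [ 0.41258805 -0.01546243  0.04209198] [0.51443766 0.07344782 0.05669434] max z 1.2807556575989045 [0.43746769 0.01821015 0.32633341] 50
top cross [0.5975573  0.20914286 0.00128713] 68
scene sl ztop 0.030773611471450302 mid [ 0.86174033 -0.09109181] ext [0.71419774 0.39218521]
scene big ztop 0.04309007723989888 mid [ 0.83237042 -0.04254778] ext [0.77293755 0.29509716]
scene yellow [nan nan nan] 0 blue ext [ 0.4153724  -0.01393314  0.04348042] [0.51689052 0.07283324 0.05765365] max z 1.1576572736600463 [0.58546367 0.04189753 0.27975023] 70
scene cross [0.60522972 0.20847396 0.01375256] 196
[[ 0.038  0.032  0.03   0.019  0.014  0.014 -0.001  0.001 -0.004  0.005
   0.003 -0.    -0.    -0.003  0.002  0.    -0.001]
 [ 0.008 -0.004 -0.001 -0.001  0.001  0.001 -0.003  0.004  0.001 -0.
  -0.     0.002 -0.001 -0.001  0.004 -0.004 -0.   ]
 [-0.004 -0.004 -0.0
[... 590 characters left out ...]
-0.001]
 [ 0.199  0.191  0.198  0.198  0.198  0.201  0.198  0.199  0.196  0.193
   0.181  0.175  0.167  0.004  0.001  0.001  0.   ]
 [ 0.19   0.19   0.19   0.203  0.197  0.199  0.198  0.195  0.19   0.189
   0.18   0.156  0.011  0.    -0.002 -0.004  0.001]
 [ 0.172  0.176  0.168  0.015  0.177  0.172  0.165  0.158  0.153  0.013
   0.01   0.014  0.012 -0.003 -0.003 -0.     0.001]
 [-0.002  0.178  0.175  0.014  0.017  0.011  0.053  0.039  0.021  0.013
   0.018  0.011  0.013  0.     0.001 -0.002  0.001]
 [-0.003  0.178  0.175  0.015  0.014  0.013  0.01   0.013  0.014  0.014
   0.014  0.015  0.011 -0.003  0.004 -0.002 -0.002]]<stdin>:11: RuntimeWarning: Mean of empty slice.
  ret = um.true_divide(
```

```bash
python3 -c "
import cv2,numpy as np
a=[cv2.imread('pics/z_%s_%s.png'%(n,k)) for n in('top','scene') for k in('cam','pin')]
a=[cv2.resize(x,(400,300)) for x in a]
cv2.imwrite('pics/m.png',np.vstack([np.hstack(a[:2]),np.hstack(a[2:])]))"
```

```text
(no output)
```

View pics/m.png

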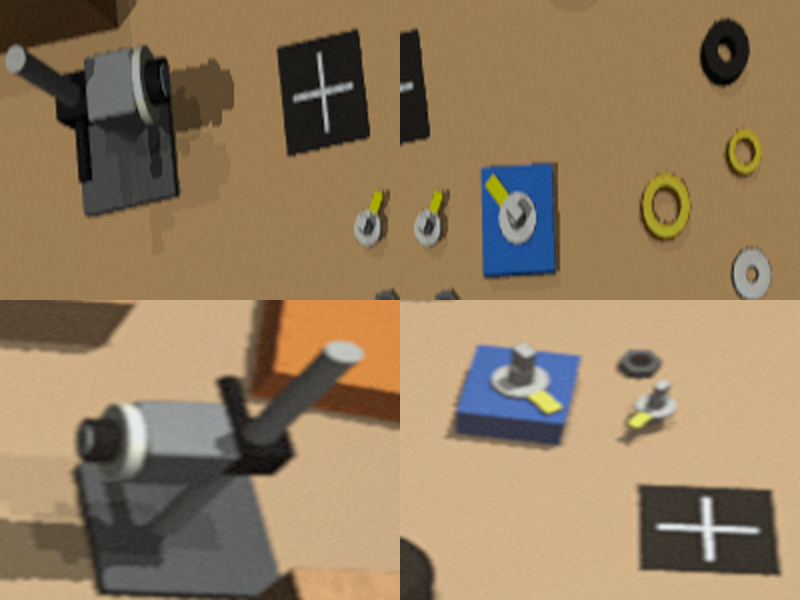

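The crops show the tab pointing up and left from the pin. The camera axis is level and roughly along the mat cross. I'll mask out invalid range and refine the numbers.

Run:
```python
from h import *
for n,B in (('top',dict(sl=(390,235,415,258),pin=(268,248,312,294),mat=(195,198,248,250),cam=(80,200,155,265))),('scene',dict(sl=(225,232,250,262),pin=(335,215,388,275),mat=(400,288,456,340),cam=(500,255,590,350)))):
    c=load(n+'0');W=world(c);hsv=cv2.cvtColor(c['img'],cv2.COLOR_RGB2HSV).astype(int);ok=c['range_z']>0
    def sub(k):
        a,b,d,e=B[k];return W[b:e,a:d],hsv[b:e,a:d],ok[b:e,a:d],(a,b)
    w,h,o,(a,b)=sub('sl'); 
    m=((h[...,1]>140)&(h[...,2]>90)&(h[...,0]>20)&(h[...,0]<36)).astype(np.uint8)
    cs,_=cv2.findContours(m,0,1);cc=max(cs,key=cv2.contourArea);el=cv2.fitEllipse(cc);u,v=el[0][0]+a,el[0][1]+b
    mm=(m>0)&o
    print(n,'sl el',u,v,el[1],'z~',np.median(w[mm][:,2]),'at.03',ray(c,u,v,.03),'at.02',ray(c,u,v,.02),'depthmean',w[mm&(w[...,2]>.024)].mean(0))
    w,h,o,(a,b)=sub('pin')
    y=(h[...,0]>20)&(h[...,0]<38)&(h[...,1]>170)&o
    gy=(h[...,1]<70)&o
    t=o&(w[...,2]>.105)&(w[...,2]<.13); bl=(h[...,0]>100)&(h[...,0]<130)&(h[...,1]>120)&o&(abs(w[...,2]-.05)<.005)
    print(n,'tab n',y.sum(),np.median(w[y],0) if y.any() else 0); 
    if y.any():
        v_,u_=np.nonzero(y); q=np.array([ray(c,uu+a,vv+b,.058) for uu,vv in zip(u_,v_)]);print('  tab rays mean',q.mean(0))
    print('  tang top',w[t].mean(0),t.sum(),'zmax',w[...,2][o].max(),'holder mid',(np.percentile(w[bl],2,0)+np.percentile(w[bl],98,0))/2,np.percentile(w[bl],98,0)-np.percentile(w[bl],2,0))
    cl=o&(abs(w[...,2]-.058)<.004)&(h[...,1]<70); print('  collar',w[cl].mean(0),cl.sum())
    w,h,o,(a,b)=sub('mat');wt=(h[...,2]>140)&(h[...,1]<60); v_,u_=np.nonzero(wt);q=np.array([ray(c,uu+a,vv+b,.001) for uu,vv in zip(u_,v_)]);
    r=cv2.minAreaRect(q[:,:2].astype(np.float32)*1000);print(n,'cross',q.mean(0),r)
    dk=((h[...,2]<70)|wt); v_,u_=np.nonzero(dk);q=np.array([ray(c,uu+a,vv+b,.001) for uu,vv in zip(u_,v_)]);print(n,'mat',cv2.minAreaRect(q[:,:2].astype(np.float32)*1000))
    w,h,o,(a,b)=sub('cam')
    g=o&(w[...,2]>.19)&(w[...,2]<.205)&(h[...,1]<60)&(h[...,2]>70)&(h[...,2]<175);p=w[g];print(n,'cam top z',np.median(p[:,2]),cv2.minAreaRect(p[:,:2].astype(np.float32)*1000),g.sum())
    wh=o&(w[...,2]>.1)&(h[...,2]>185)&(h[...,1]<50);p=w[wh];print('  ring n',wh.sum(),p.min(0),p.max(0),p.mean(0))
    # front most
    bk=o&(w[...,2]>.12)&(h[...,2]<60)&(w[...,1]<.37);p=w[bk];print('  lens blk',bk.sum(),p.min(0) if len(p) else'',p.max(0) if len(p) else '')
```

```text
top sl el 402.01573753356934 245.04015159606934 (15.514190673828125, 16.157413482666016) z~ 0.029056235281455844 at.03 [ 0.52542636 -0.26578658  0.03      ] at.02 [ 0.52704271 -0.26766084  0.02      ] depthmean [ 0.52472756 -0.26542129  0.02970687]
top tab n 62 [0.4903422  0.05475495 0.05769033]
  tab rays mean [0.49013592 0.05504237 0.058     ]
  tang top [0.46253739 0.02909187 0.11682609] 41 zmax 0.12099441612691209 holder mid [0.46284708 0.029099   0.04985466] [0.09694623 0.08777526 0.00850351]
  collar [0.46271639 0.02888413 0.05773823] 182
top cross [0.59726705 0.20983166 0.001     ] ((596.5115966796875, 209.98822021484375), (52.93533706665039, 53.4564208984375), 54.21693801879883)
top mat ((596.8056640625, 209.19375610351562), (108.3211898803711, 110.2737808227539), 8.92099666595459)
top cam top z 0.19853975142228464 ((564.8047485351562, 406.3739013671875), (57.80693054199219, 64.40737915039062), 7.588500022888184) 603Traceback (most recent call last):
  File "<stdin>", line 25, in <module>
    return umr_minimum(a, axis, None, out, keepdims, initial, where)
ValueError: zero-size array to reduction operation minimum which has no identity
```

Run:
```python
from h import *
for n,B in (('top',dict(cam=(80,200,155,265))),('scene',dict(sl=(225,232,250,262),pin=(335,215,388,275),mat=(400,288,456,340),cam=(505,255,590,350)))):
    c=load(n+'0');W=world(c);hsv=cv2.cvtColor(c['img'],cv2.COLOR_RGB2HSV).astype(int);ok=c['range_z']>0
    def sub(k):
        a,b,d,e=B[k];return W[b:e,a:d],hsv[b:e,a:d],ok[b:e,a:d],(a,b)
    if n=='scene':
        w,h,o,(a,b)=sub('sl'); mm=o&(w[...,2]>.022)&(w[...,2]<.04);print('sl',w[mm].mean(0),mm.sum(), (w[mm].min(0)+w[mm].max(0))/2)
        w,h,o,(a,b)=sub('pin')
        t=o&(w[...,2]>.107)&(w[...,2]<.13);print('tang',w[t].mean(0),t.sum())
        y=(h[...,0]>20)&(h[...,0]<38)&(h[...,1]>150)&(h[...,2]>150)&o;print('tab',w[y].mean(0),y.sum())
        cl=o&(abs(w[...,2]-.058)<.005)&(h[...,1]<70);print('collar',w[cl].mean(0))
        w,h,o,(a,b)=sub('mat');wt=(h[...,2]>140)&(h[...,1]<60); v_,u_=np.nonzero(wt);q=np.array([ray(c,uu+a,vv+b,.001) for uu,vv in zip(u_,v_)]);print('cross',q.mean(0))
    w,h,o,(a,b)=sub('cam'); hi=o&(w[...,2]>.12)
    m=hi&(w[...,1]<.395)
    v_,u_=np.nonzero(m); i=np.argsort(w[m][:,1])
    P=w[m][i];H=h[m][i]
    for k in range(0,len(P),max(1,len(P)//45)): print(np.round(P[k],3),H[k],u_[i][k]+a,v_[i][k]+b)
```

```text
[0.562 0.356 0.168] [105  43  24] 144 224
[0.562 0.357 0.171] [66 33 39] 143 224
[0.568 0.358 0.163] [90 16 31] 144 222
[0.574 0.358 0.182] [110  13  57] 141 218
[0.565 0.359 0.179] [ 0  0 77] 141 222
[0.569 0.36  0.184] [105  14  36] 140 220
[0.571 0.36  0.183] [120   5  50] 140 219
[0.557 0.362 0.184] [126 106  12] 139 225
[0.568 0.363 0.188] [ 0 12 22] 138 220
[0.554 0.364 0.177] [  0 146   7] 139 227
[0.565 0.365 0.189] [105  23  22] 137 221
[0.565 0.366 0.19 ] [75 26 20] 136 221
[0.559 0.368 0.184] [80 64 12] 136 224
[0.555 0.369 0.181] [120  55  14] 136 226
[0.542 0.37  0.189] [27 31 73] 134 231
[0.545 0.371 0.188] [37 45 51] 134 230
[0.569 0.372 0.195] [120  36  21] 133 219
[0.546 0.372 0.172] [23 22 46] 136 231
[0.54  0.373 0.189] [ 30  26 119] 133 232
[0.549 0.373 0.157] [30 29 44] 138 231
[0.568 0.374 0.19 ] [150  43  12] 133 220
[0.55  0.374 0.174] [41 43 47] 135 229
[0.536 0.374 0.171] [30 24 53] 135 235
[0.57  0.375 0.191] [20 26 30] 132 219
[0.549 0.376 0.2  ] [ 35  27 167] 130 227
[0.572 0.376 0.201] [36 23 55] 130 217
[0.554 0.377 0.198] [ 54   8 170] 130 225
[0.58  0
[... 2442 characters left out ...]
531 266
[0.601 0.384 0.186] [ 33  19 165] 529 290
[0.575 0.384 0.202] [ 90   3 230] 532 275
[0.599 0.385 0.154] [23 28 83] 525 297
[0.596 0.386 0.197] [ 34  21 207] 532 285
[0.557 0.387 0.2  ] [ 75   7 151] 533 268
[0.577 0.388 0.202] [ 90   3 158] 534 276
[0.564 0.389 0.2  ] [ 78   8 154] 534 271
[0.603 0.39  0.18 ] [ 38  19 110] 531 293
[0.591 0.39  0.196] [ 54  10 128] 534 284
[0.581 0.392 0.198] [ 70   5 150] 535 279
[0.543 0.392 0.195] [ 30   7 145] 535 264
[0.584 0.393 0.201] [ 80  10 156] 536 280
[0.598 0.394 0.192] [30  9 57] 535 288
[0.596 0.395 0.156] [26 25 72] 530 296
[0.581 0.395 0.2  ] [ 75  10 161] 537 279<stdin>:10: RuntimeWarning: Mean of empty slice.
  ret = um.true_divide(
```

```bash
cat >> h.py <<'E'
from scipy.spatial.transform import Rotation as Ro
def Rdown(h):  # tool z down, tool y heading h deg
    h=np.radians(h);y=np.array([np.cos(h),np.sin(h),0]);z=np.array([0,0,-1.]);return np.stack([np.cross(y,z),y,z],1)
def delta(pos,h=None,obs=None):
    from workcell import bot
    o=obs or bot.get_obs();R=Ro.from_rotvec(o['tcp_rot']).as_matrix()
    d=R.T@(np.array(pos)-o['position'])*100
    Rt=Rdown(h) if h is not None else R
    r=Ro.from_matrix(R.T@Rt).as_rotvec(degrees=True)
    y=R[:,1];print('t',round(o['time'],2),'pos',o['position'].round(4),'yhead',np.degrees(np.arctan2(y[1],y[0])).round(2),'tilt',np.degrees(np.arccos(-R[2,2])).round(2),'grip',round(o['grip_width'],3),'F',o['force'].round(1))
    print('TURN deg',r.round(2),'SHIFT cm in present axes',d.round(2),'SHIFT in target axes',(Rt.T@(np.array(pos)-o['position'])*100).round(2))
E
python3 -c "
from h import *
delta((.475,-.2655,.22),-90)"
```

```text
t 0.1 pos [ 0.1327 -0.5333  0.2044] yhead -76.03 tilt 0.11 grip 0.998 F [ 0.4 -0.5  0.2]
TURN deg [-0.11  0.   13.97] SHIFT cm in present axes [ 39.68 -17.72  -1.51] SHIFT in target axes [ 34.23 -26.78  -1.56]
```

```bash
python3 -m jog '0 0 1.4 3.8 -2.1 -0.15 0;0 0 1.4 3.8 -2.1 -0.15 0;0 0 1.4 3.7 -2.2 -0.15 0;0 0 1.4 3.7 -2.2 -0.15 0;0 0 1.4 3.7 -2.3 -0.15 0;0 0 1.4 3.6 -2.4 -0.15 0;0 0 1.4 3.5 -2.4 -0.15 0;0 0 1.4 3.5 -2.5 -0.15 0;0 0 1.4 3.4 -2.5 -0.15 0;0 0 1.4 3.4 -2.6 -0.15 0'
python3 -c "
from h import *
delta((.475,-.2655,.22),-90)
from workcell import bot
print(bot.read_camera('wrist')['tool_from_camera'])"
```

```text
time: 1.1
position: [0.4676, -0.2472, 0.2135]
tcp_rot: [-3.131, 0.036, 0.01]
force: [0.4, -0.5, 0.5]
grip_width: 1.0
t 1.1 pos [ 0.4676 -0.2472  0.2135] yhead -91.33 tilt 0.71 grip 1.0 F [ 0.4 -0.5  0.5]
TURN deg [-0.6   0.38 -1.33] SHIFT cm in present axes [ 0.77  1.8  -0.68] SHIFT in target axes [ 0.74  1.83 -0.65]
[[-1.45500400e-04  9.61747914e-01  2.73935993e-01  8.02358306e-02]
 [ 9.99999913e-01  2.47360559e-04 -3.37298190e-04  1.81918398e-04]
 [-3.92156791e-04  2.73935920e-01 -9.61747866e-01 -1.80100738e-01]
 [ 0.00000000e+00  0.00000000e+00  0.00000000e+00  1.00000000e+00]]
```

```bash
cat > wr.py <<'E'
import sys
from h import *
from workcell import bot
n=sys.argv[1];o=bot.get_obs();c=bot.read_camera('wrist')
T=np.eye(4);T[:3,:3]=Ro.from_rotvec(o['tcp_rot']).as_matrix();T[:3,3]=o['position']
c['pose']=T@c['tool_from_camera'];pickle.dump(c,open(n+'.pkl','wb'));cv2.imwrite(f'pics/{n}.png',c['img'][:,:,::-1])
print(c['fx'],o['position'],np.linalg.norm(o['dq']),sorted(c.keys()))
E
python3 wr.py w1
```

```text
351.7523225513352 [ 0.4723261  -0.24254229  0.21326952] 0.23203976873553464 ['cx', 'cy', 'fx', 'fy', 'img', 'pose', 'range_z', 'tool_from_camera']
```

View pics/w1.png

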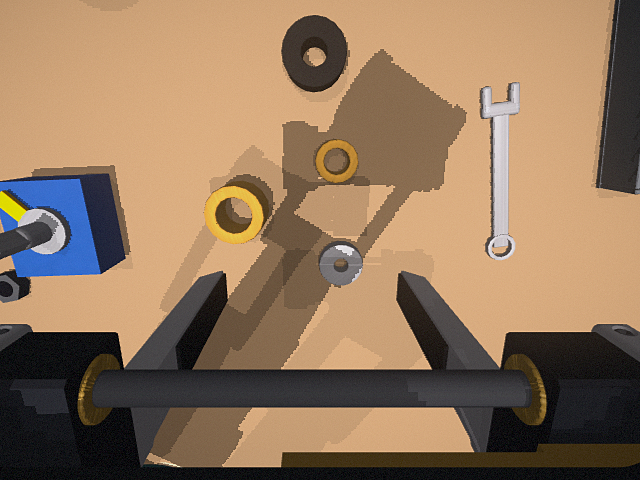

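The view shows the small sleeve at (336,160), the large ring at (235,213), the spacer at (341,263) and the bush at (315,53). The fingers are clear of all of them. I'll close in on the sleeve and stop for a still picture.

```bash
python3 -m jog '-0.3 0.2 -0.6 1.2 0.5 1.5 0;-0.3 0.2 -0.6 1.2 0.5 1.5 0;0 0 0 1.2 0.5 1.5 0;0 0 0 1 0.5 1.5 0;0 0 0 0.8 0.3 0 0;0 0 0 0 0 0 0;0 0 0 0 0 0 0;0 0 0 0 0 0 0;0 0 0 0 0 0 0;0 0 0 0 0 0 0'
python3 wr.py w2; python3 -c "
from h import *
delta((.527,-.2655,.15),-90)
c=load('w2');W=world(c);ok=c['range_z']>0
hsv=cv2.cvtColor(c['img'],cv2.COLOR_RGB2HSV).astype(int)
m=ok&(abs(W[...,0]-.527)<.035)&(abs(W[...,1]+.2655)<.035)&(W[...,2]>.024)&(W[...,2]<.04)
p=W[m];print(len(p),p.mean(0),np.percentile(p,[1,99],0),cv2.minEnclosingCircle(p[:,:2].astype(np.float32)*1000))"
```

```text
time: 2.2
position: [0.522, -0.2706, 0.1521]
tcp_rot: [3.141, 0.012, -0.002]
force: [0.0, -1.0, 0.0]
grip_width: 1.001
351.7523225513352 [ 0.52195193 -0.27056799  0.1521108 ] 0.011857585158115126 ['cx', 'cy', 'fx', 'fy', 'img', 'pose', 'range_z', 'tool_from_camera']
t 2.25 pos [ 0.522  -0.2706  0.1522] yhead -89.57 tilt 0.09 grip 0.998 F [-0.5  0.2 -0.3]
TURN deg [0.04 0.07 0.43] SHIFT cm in present axes [ 0.5  -0.5   0.22] SHIFT in target axes [ 0.5  -0.51  0.22]
1274 [ 0.52878678 -0.26594623  0.03041539] [[ 0.50791838 -0.28629913  0.02448351]
 [ 0.54896344 -0.2455805   0.03246276]] ((527.7477416992188, -265.9393310546875), 22.1121768951416)
```

View pics/w2.png

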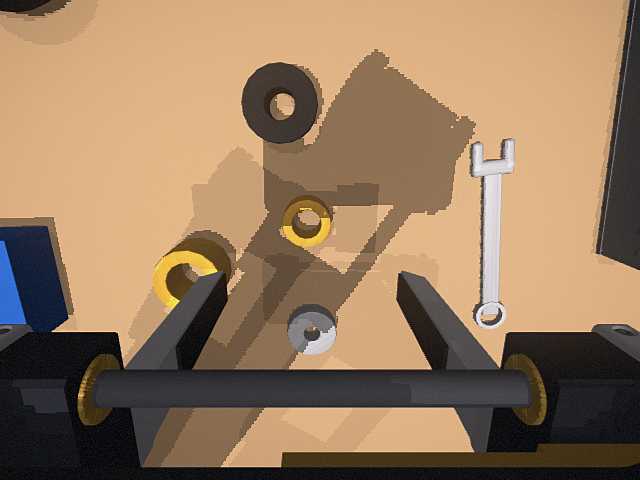

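The measured ring is 44.2 mm across with its top at 30 mm, so it's the right sleeve, centred at (0.528, -0.266). The large ring, at (190,280), lies beside the left finger. I'll align, then go down.

```bash
python3 -m jog '0 0 0.4 0.6 -0.45 1 0;0 0 0 0 0 2 0;0 0 0 0 0 2 0;0 0 0 0 0 2 0;0 0 0 0 0 2 0;0 0 0 0 0 1.5 0;0 0 0 0 0 1 0;0 0 0 0 0 0 0;0 0 0 0 0 0 0;0 0 0 0 0 0 0'
python3 wr.py w3; python3 -c "
from h import *
delta((.528,-.266,.008),-90)
c=load('w3');W=world(c);ok=c['range_z']>0
m=ok&(abs(W[...,0]-.527)<.03)&(abs(W[...,1]+.2655)<.03)&(W[...,2]>.024)&(W[...,2]<.036)
p=W[m];print(len(p),p.mean(0),np.percentile(p,[1,99],0),cv2.minEnclosingCircle(p[:,:2].astype(np.float32)*1000))"
```

```text
time: 3.25
position: [0.531, -0.2625, 0.0313]
tcp_rot: [3.141, 0.001, 0.003]
force: [-0.1, -0.4, 0.4]
grip_width: 1.0
351.7523225513352 [ 0.53102029 -0.26250996  0.03131947] 0.014010939146025823 ['cx', 'cy', 'fx', 'fy', 'img', 'pose', 'range_z', 'tool_from_camera']
t 3.3 pos [ 0.5313 -0.2627  0.0317] yhead -89.97 tilt 0.17 grip 1.0 F [ 0.1 -0.6 -0.2]
TURN deg [ 0.06 -0.16  0.03] SHIFT cm in present axes [-0.33  0.33  2.37] SHIFT in target axes [-0.33  0.33  2.37]
3207 [ 0.52952189 -0.26586993  0.03022907] [[ 0.50808542 -0.28625431  0.02446161]
 [ 0.54956846 -0.24556129  0.0321839 ]] ((528.0802612304688, -265.81890869140625), 22.102569580078125)
```

View pics/w3.png

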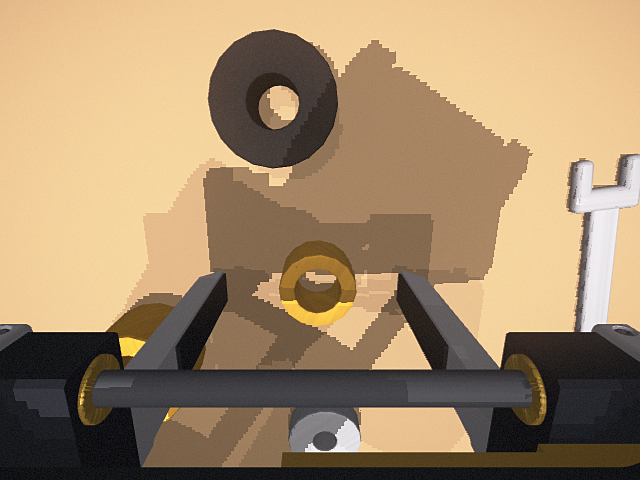

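The sleeve sits between the open fingers, at (318,285) in the image. The xy shift overshot by about 3 mm, so I'll correct that, go down and grip.

```bash
python3 -m jog '0 0 0 -0.2 0.25 0.5 0;0 0 0 0 0 1 0;0 0 0 0 0 0.6 0;0 0 0 0 0 0.1 0;0 0 0 0 0 0 0;0 0 0 0 0 0 0.7;0 0 0 0 0 0 0.7;0 0 0 0 0 0 0.7;0 0 0 0 0 0 0.7;0 0 0 0 0 0 0.7'
python3 wr.py w4; python3 -c "
from h import *
delta((.528,-.266,.008),-90)"
```

```text
time: 4.3
position: [0.5307, -0.2666, 0.0104]
tcp_rot: [3.138, 0.0, 0.011]
force: [0.1, 0.6, -0.5]
grip_width: 0.612
351.7523225513352 [ 0.5306538  -0.26658986  0.01041557] 0.0025349056664774653 ['cx', 'cy', 'fx', 'fy', 'img', 'pose', 'range_z', 'tool_from_camera']
t 4.35 pos [ 0.5307 -0.2666  0.0105] yhead -89.99 tilt 0.45 grip 0.567 F [ 0.1 -0.3  0.1]
TURN deg [ 0.21 -0.4   0.01] SHIFT cm in present axes [-0.27 -0.06  0.24] SHIFT in target axes [-0.27 -0.06  0.25]
```

View pics/w4.png

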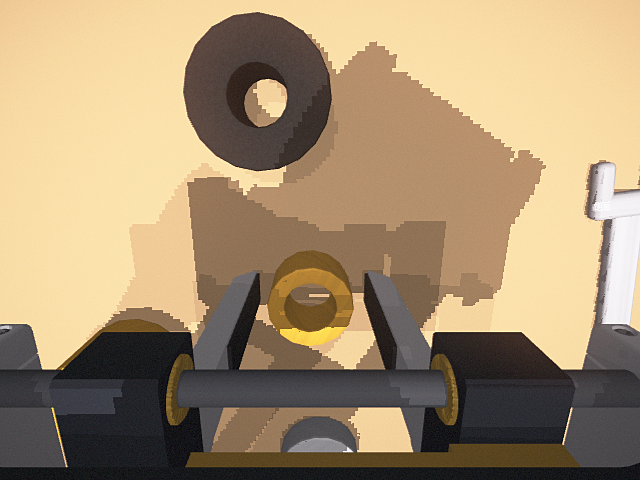

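The fingers are still closing and don't touch the sleeve yet. I'll correct x, z and tilt slightly and finish the close.

```bash
python3 -m jog '0.2 -0.4 0 -0.2 -0.03 0.2 0.56;0 0 0 0 0 0 0.7;0 0 0 0 0 0 0.8;0 0 0 0 0 0 0.9;0 0 0 0 0 0 1;0 0 0 0 0 0 1;0 0 0 0 0 0 1;0 0 0 0 0 0 1;0 0 0 0 0 0 1;0 0 0 0 0 0 1'
python3 wr.py w5; python3 -c "
from h import *
delta((.475,.02,.22),-90)
c=load('w5');W=world(c);ok=c['range_z']>0
m=ok&(abs(W[...,0]-.527)<.03)&(abs(W[...,1]+.2655)<.021)&(W[...,2]>.024)&(W[...,2]<.036)
p=W[m];print(len(p),p.mean(0),np.percentile(p,[1,99],0),cv2.minEnclosingCircle(p[:,:2].astype(np.float32)*1000))"
```

```text
time: 5.35
position: [0.5287, -0.2663, 0.0086]
tcp_rot: [3.141, 0.0, -0.0]
force: [0.5, -0.0, 0.7]
grip_width: 0.462
351.7523225513352 [ 0.52874898 -0.26633847  0.00858705] 0.0011542212783724214 ['cx', 'cy', 'fx', 'fy', 'img', 'pose', 'range_z', 'tool_from_camera']
t 5.4 pos [ 0.5288 -0.2663  0.0086] yhead -89.99 tilt 0.0 grip 0.459 F [0.  0.4 0.9]
TURN deg [0.   0.   0.01] SHIFT cm in present axes [ -5.37 -28.63 -21.14] SHIFT in target axes [ -5.38 -28.63 -21.14]
4127 [ 0.52959288 -0.26576032  0.03020813] [[ 0.50810534 -0.28591732  0.02440011]
 [ 0.54945511 -0.24476118  0.03246695]] ((527.924072265625, -265.3277282714844), 22.915664672851562)
```

View pics/w5.png

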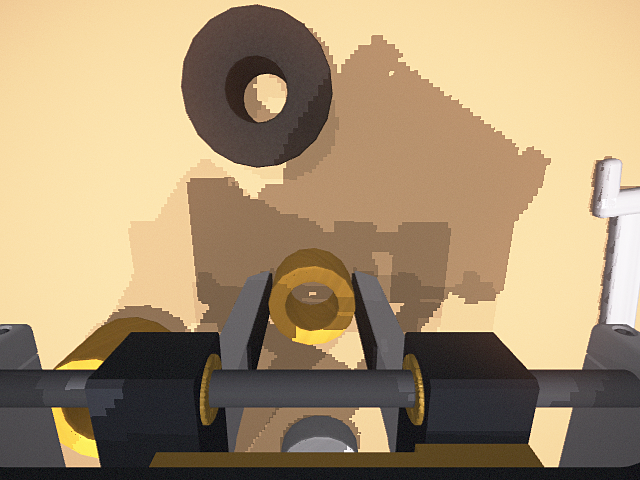

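The opening is 43 mm, so the sleeve is held. I'll lift it and carry it to just short of the pin.

```bash
python3 -m jog '0 0 0 0 0 -3 1;0 0 0 0 0 -4 1;0 0 0 -0.5 -2 -4 1;0 0 0 -1.2 -3.5 -3 1;0 0 0 -1.5 -4 -2 1;0 0 0 -1.5 -4 -2 1;0 0 0 -1.5 -4 -1 1;0 0 0 -1.5 -4 0 1;0 0 0 -1.2 -3.5 0 1;0 0 0 -1 -2 0 1'
python3 -c "
from h import *
delta((.42,.029,.22),-90)"
```

```text
time: 6.4
position: [0.4253, 0.0114, 0.2033]
tcp_rot: [-3.134, 0.012, 0.01]
force: [0.4, 0.3, -1.1]
grip_width: 0.462
t 6.4 pos [0.4253 0.0114 0.2033] yhead -90.43 tilt 0.55 grip 0.462 F [ 0.4  0.3 -1.1]
TURN deg [-0.42  0.35 -0.42] SHIFT cm in present axes [-0.55 -1.77 -1.65] SHIFT in target axes [-0.53 -1.76 -1.67]
```

```bash
python3 -m jog '-0.2 0.2 -0.2 -0.3 -1 -1 1;0 0 0 0 -0.3 -0.5 1;0 0 0 0 0 0 1;0 0 0 0 0 0 1;0 0 0 0 0 0 1;0 0 0 0 0 0 1;0 0 0 0 0 0 1;0 0 0 0 0 0 1;0 0 0 0 0 0 1;0 0 0 0 0 0 1'
python3 wr.py w6; python3 -c "
from h import *
delta((.463,.029,.2),-90)"
```

```text
time: 7.4
position: [0.4227, 0.0227, 0.2182]
tcp_rot: [-3.14, 0.009, 0.007]
force: [-0.0, 0.3, -2.0]
grip_width: 0.461
351.7523225513352 [0.42266767 0.02274759 0.21820686] 0.0038637221668363446 ['cx', 'cy', 'fx', 'fy', 'img', 'pose', 'range_z', 'tool_from_camera']
t 7.45 pos [0.4227 0.0228 0.2182] yhead -90.34 tilt 0.29 grip 0.462 F [ 0.8  0.4 -1.3]
TURN deg [-0.1   0.27 -0.34] SHIFT cm in present axes [ 4.04 -0.64  1.8 ] SHIFT in target axes [ 4.03 -0.62  1.82]
```

View pics/w6.png

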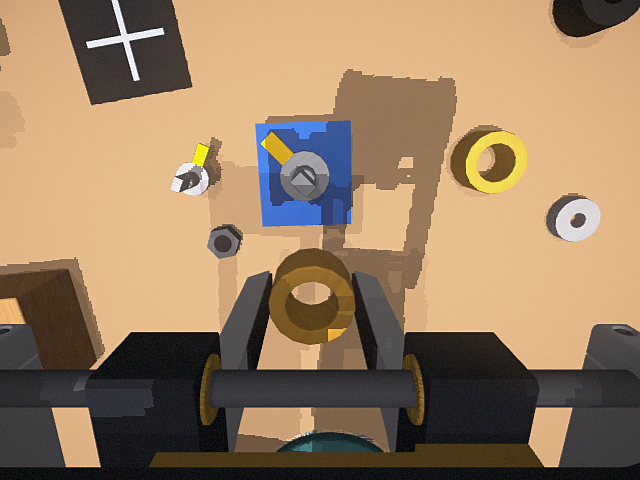

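This shows the pin's collar at (304,175), the tab tip near (265,140), the cross at (125,40), and the sleeve held upright at (312,298). I'll measure the pin and the held sleeve with this same camera.

Run:
```python
from h import *
c=load('w6');W=world(c);ok=c['range_z']>0;T=c['pose']
hsv=cv2.cvtColor(c['img'],cv2.COLOR_RGB2HSV).astype(int)
near=ok&(np.hypot(W[...,0]-.463,W[...,1]-.029)<.075)
z=W[...,2]
t=near&(z>.11)&(z<.125)&(np.hypot(W[...,0]-.463,W[...,1]-.029)<.02);print('tang',t.sum(),W[t].mean(0),cv2.minAreaRect(W[t][:,:2].astype(np.float32)*1000),np.median(z[t]))
cl=near&(abs(z-.058)<.004)&(np.hypot(W[...,0]-.463,W[...,1]-.029)<.028);p=W[cl][:,:2]
print('collar',cl.sum(),np.median(z[cl]),p.mean(0),cv2.minEnclosingCircle(p.astype(np.float32)*1000))
y=near&(hsv[...,0]>15)&(hsv[...,0]<35)&(hsv[...,1]>170)&(z<.066);v,u=np.nonzero(y)
q=np.array([ray(c,a,b,.058) for a,b in zip(u,v)]);r=cv2.minAreaRect(q[:,:2].astype(np.float32)*1000);print('tab',len(q),q.mean(0),np.median(W[y],0),r)
ctr=np.array([.4635,.029]);
# tab axis by PCA
d=q[:,:2]-q[:,:2].mean(0);e=np.linalg.svd(d,full_matrices=False)[2][0];print('tab pca heading',np.degrees(np.arctan2(e[1],e[0])))
bl=near&(hsv[...,0]>100)&(hsv[...,0]<130)&(hsv[...,1]>120)&(abs(z-.05)<.005);print('holder',cv2.minAreaRect(W[bl][:,:2].astype(np.float32)*1000),np.median(z[bl]))
# collar by ray ellipse
# sleeve in tool frame
Tt=c['tool_from_camera'];S=world(c,Tt)
m=ok&(abs(S[...,0])<.03)&(abs(S[...,1])<.0205)&(S[...,2]>-.03)&(S[...,2]<-.015);s=S[m];print('sleeve tool',m.sum(),s.mean(0),np.percentile(s,[1,99],0),np.median(s[:,2]))
s2=s[abs(s[:,2]-np.median(s[:,2]))<.003];print(cv2.minEnclosingCircle(s2[:,:2].astype(np.float32)*1000))
wt=ok&(W[...,2]<.01)&(hsv[...,2]>190)&(hsv[...,1]<50)&(W[...,0]>.53);v,u=np.nonzero(wt);print('cross',W[wt].mean(0),wt.sum())
# cross arms
q=np.array([ray(c,a,b,.001)[:2] for a,b in zip(u,v)]);k=q.mean(0)
for th in (0,): 
  best=[(np.sum((np.abs((q-k)@[-np.sin(a),np.cos(a)])<.003)|(np.abs((q-k)@[np.cos(a),np.sin(a)])<.003)),np.degrees(a)) for a in np.radians(np.arange(-20,20,.5))];print(sorted(best)[-6:])
```

```text
tang 366 [0.46612832 0.02929414 0.11844055] ((465.7604064941406, 29.405860900878906), (18.027421951293945, 11.888667106628418), 44.127349853515625) 0.11863317469123233
collar 1401 0.058851918442551054 [0.46829001 0.02993222] ((466.480224609375, 30.46607208251953), 24.796205520629883)
tab 523 [0.49179082 0.05521265 0.058     ] [0.49186778 0.05507949 0.05884694] ((491.59637451171875, 55.13966369628906), (28.411575317382812, 15.352337837219238), 44.99266052246094)
tab pca heading -134.8846587428139
holder ((465.507568359375, 29.593778610229492), (99.94176483154297, 89.73411560058594), 1.4734388589859009) 0.05086039796920003
sleeve tool 4059 [ 9.00203293e-04  5.95640963e-05 -2.16027756e-02] [[-0.02060718 -0.01973233 -0.02363976]
 [ 0.02073879  0.01977943 -0.01547086]] -0.022133316966296418
((-0.5896735787391663, -0.03764302283525467), 22.07649803161621)
cross [0.59769871 0.20972467 0.00233562] 911
[(np.int64(815), np.float64(7.499999999999999)), (np.int64(823), np.float64(10.0)), (np.int64(826), np.float64(8.0)), (np.int64(833), np.float64(8.5)), (np.int64(836), np.float64(9.0)), (np.int64(837), np.float64(9.5))]
```

```bash
python3 -m jog '-0.1 0.3 -0.3 1.2 -0.3 0 1;0 0 0 1.4 -0.2 0.5 1;0 0 0 1 -0.1 1 1;0 0 0 0.4 0 1.5 1;0 0 0 0 0 1.5 1;0 0 0 0 0 1 1;0 0 0 0 0 0.5 1;0 0 0 0 0 0 1;0 0 0 0 0 0 1;0 0 0 0 0 0 1'
python3 wr.py w7; python3 -c "
from h import *
delta((.4662,.0295,.136),-90)"
```

```text
time: 8.45
position: [0.4687, 0.0303, 0.1547]
tcp_rot: [-3.141, -0.003, -0.006]
force: [0.0, 0.6, -1.8]
grip_width: 0.459
351.7523225513352 [0.46871823 0.03033173 0.15467857] 0.00924296850260761 ['cx', 'cy', 'fx', 'fy', 'img', 'pose', 'range_z', 'tool_from_camera']
t 8.5 pos [0.4688 0.0303 0.1549] yhead -89.89 tilt 0.25 grip 0.464 F [ 0.2  0.7 -1.1]
TURN deg [-0.01 -0.25  0.11] SHIFT cm in present axes [-0.27  0.08  1.89] SHIFT in target axes [-0.26  0.08  1.89]
```

View pics/w7.png

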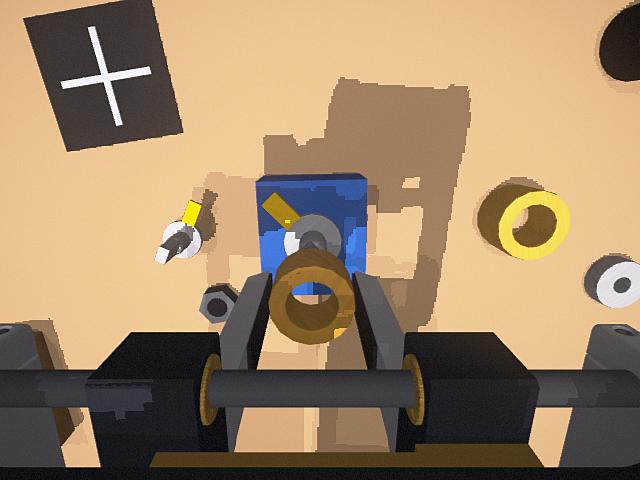

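The sleeve, at (312,298), hides the tang, but the collar's far edge, the tab and the cross are visible. I'll re-measure the collar, tab and holder from this closer view.

```bash
cat > meas.py <<'E'
import sys
from h import *
from scipy.optimize import least_squares
c=load(sys.argv[1]);W=world(c);ok=c['range_z']>0
hsv=cv2.cvtColor(c['img'],cv2.COLOR_RGB2HSV).astype(int);z=W[...,2]
rr=np.hypot(W[...,0]-.465,W[...,1]-.029)
g=(ok&(abs(z-.0585)<.0035)&(rr<.03)&(hsv[...,1]<90))
# boundary points: outermost per angle
p=W[g][:,:2];a=np.arctan2(p[:,1]-.0295,p[:,0]-.4655);r=np.hypot(p[:,0]-.4655,p[:,1]-.0295)
b=[]
for k in np.arange(-np.pi,np.pi,np.radians(6)):
    s=(a>=k)&(a<k+np.radians(6))
    ang=np.degrees(k)
    if s.sum()>3 and r[s].max()>.02 and not 25<ang<65: b.append(p[s][np.argmax(r[s])])
b=np.array(b);f=least_squares(lambda x:np.hypot(*(b-x[:2]).T)-.024,[.4655,.0295],loss='soft_l1',f_scale=.001);print('collar fit',f.x,len(b),np.abs(f.fun).mean(),np.median(z[g]))
y=ok&(rr<.07)&(hsv[...,0]>15)&(hsv[...,0]<35)&(hsv[...,1]>150)&(abs(z-.058)<.004);p=W[y]
print('tab',y.sum(),p.mean(0),cv2.minAreaRect(p[:,:2].astype(np.float32)*1000))
bl=ok&(rr<.075)&(hsv[...,0]>100)&(hsv[...,0]<130)&(hsv[...,1]>120)&(abs(z-.05)<.005);print('holder',cv2.minAreaRect(W[bl][:,:2].astype(np.float32)*1000))
Tt=c['tool_from_camera'];S=world(c,Tt)
m=ok&(abs(S[...,0])<.03)&(abs(S[...,1])<.0205)&(abs(S[...,2]+.022)<.003);print('sleeve tool',cv2.minEnclosingCircle(S[m][:,:2].astype(np.float32)*1000),np.median(S[m][:,2]))
E
python3 meas.py w6; python3 meas.py w7
python3 - <<'E'
from workcell import bot
from h import *
for n in('top','scene'):
    c=bot.read_camera(n);pickle.dump(c,open(n+'1.pkl','wb'));
    a,b=[int(i) for i in proj(c,(.467,.03,.13))]
    cv2.imwrite(f'pics/{n}1.png',cv2.resize(c['img'][max(b-40,0):b+40,max(a-50,0):a+50,::-1],None,fx=8,fy=8,interpolation=2)); print(a,b)
E
```

```text
collar fit [0.465852   0.02962013] 54 0.0005772316764694452 0.0588503169190836
tab 524 [0.49180015 0.05511221 0.05885746] ((491.6430969238281, 55.08193588256836), (28.41952896118164, 15.487116813659668), 44.89990234375)
holder ((465.507568359375, 29.593778610229492), (99.94176483154297, 89.73411560058594), 1.4734388589859009)
sleeve tool ((-0.5896735787391663, -0.03764302283525467), 22.07649803161621) -0.02222885847566894
collar fit [0.46559859 0.02953778] 34 0.0004368062473604698 0.05891732411043943
tab 701 [0.49235391 0.05498319 0.05884086] ((491.89581298828125, 54.83102035522461), (28.826929092407227, 15.449838638305664), 44.88772964477539)
holder ((465.5987854003906, 29.483787536621094), (100.43889617919922, 89.78355407714844), 1.4870171546936035)
sleeve tool ((-0.4427444338798523, 0.2541098892688751), 21.977937698364258) -0.022196624364884412
286 264
363 222
```

View pics/scene1.png

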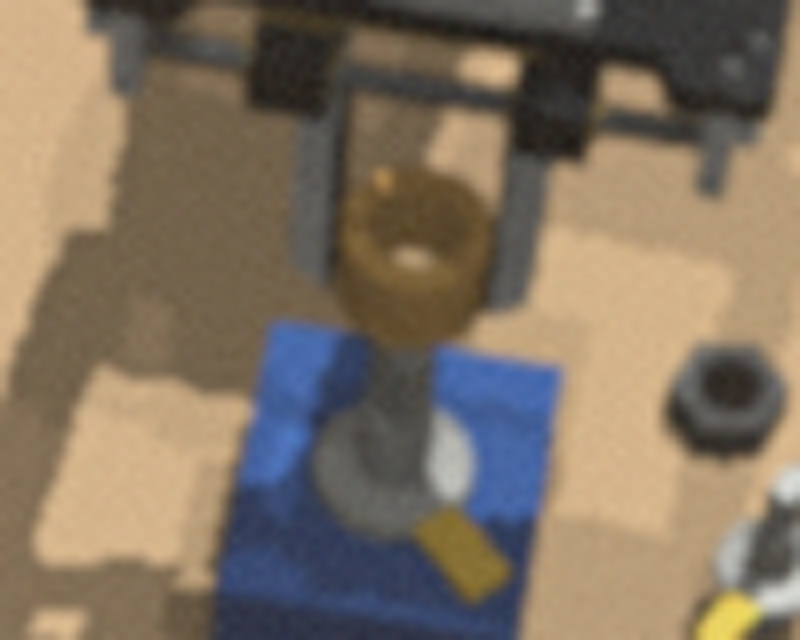

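View pics/top1.png

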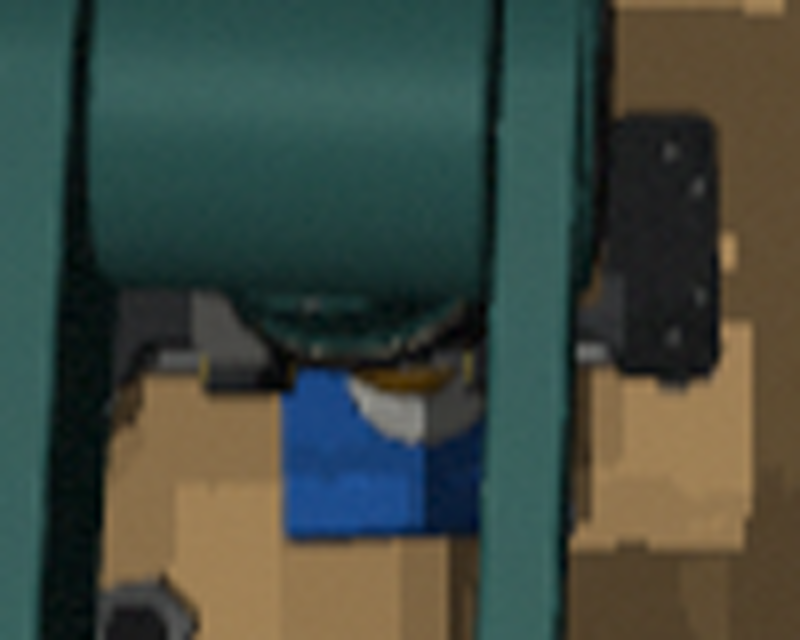

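All views agree with the wrist fit: the pin is at (0.4657, 0.0296), and its tang matches the given 18 x 12 mm at 44.5°. In the scene picture the sleeve, at (418,250), is well above the tang top, so I can centre it now.

```bash
python3 -m jog '0 -0.25 0.1 -0.18 0.06 0.3 1;0 0 0 0 0 0.5 1;0 0 0 0 0 0.2 1;0 0 0 0 0 0 1;0 0 0 0 0 0 1;0 0 0 0 0 0 1;0 0 0 0 0 0 1;0 0 0 0 0 0 1;0 0 0 0 0 0 1;0 0 0 0 0 0 1'
python3 wr.py w8; python3 -c "
from h import *
delta((.4662,.0295,.066),-90)"; python3 meas.py w8
```

```text
time: 9.6
position: [0.4673, 0.0296, 0.145]
tcp_rot: [-3.142, 0.0, -0.002]
force: [-0.6, -0.5, -1.8]
grip_width: 0.464
351.7523225513352 [0.4672552  0.02956777 0.14496039] 0.0015403847197657152 ['cx', 'cy', 'fx', 'fy', 'img', 'pose', 'range_z', 'tool_from_camera']
t 9.65 pos [0.4673 0.0295 0.145 ] yhead -90.01 tilt 0.09 grip 0.46 F [-0.2  0.6 -1. ]
TURN deg [ 0.   -0.09 -0.01] SHIFT cm in present axes [-0.12  0.    7.9 ] SHIFT in target axes [-0.11  0.    7.9 ]
collar fit [0.46558583 0.02951319] 34 0.00043502984528442354 0.05889466719005043
tab 748 [0.49223434 0.05491382 0.05886326] ((491.8885192871094, 54.92377853393555), (28.737964630126953, 15.806831359863281), 45.1073112487793)
holder ((465.61041259765625, 29.484745025634766), (100.51811218261719, 89.8184585571289), 1.3653218746185303)
sleeve tool ((-0.4892697036266327, 0.41956791281700134), 22.05992889404297) -0.0221979281547333
```

View pics/w8.png

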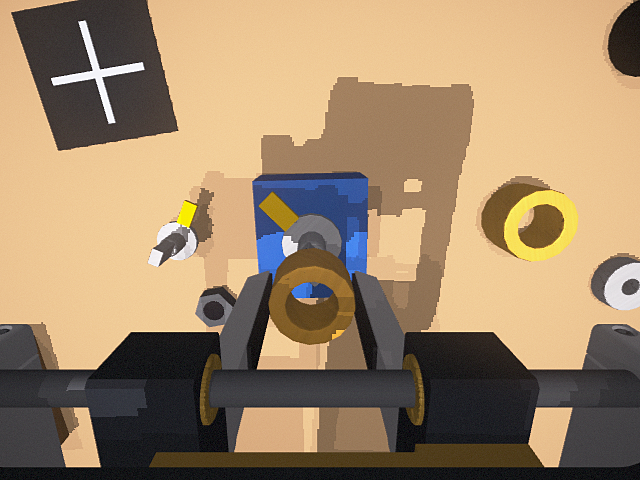

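```bash
python3 -m jog '0 -0.1 0 -0.1 0 0.3 1;0 0 0 0 0 0.6 1;0 0 0 0 0 0.7 1;0 0 0 0 0 0.5 1;0 0 0 0 0 0.3 1;0 0 0 0 0 0.1 1;0 0 0 0 0 0 1;0 0 0 0 0 0 1;0 0 0 0 0 0 1;0 0 0 0 0 0 1'
python3 wr.py w9; python3 -c "
from h import *
delta((.4662,.0295,.066),-90)"; python3 meas.py w9
```

```text
time: 10.65
position: [0.4659, 0.0296, 0.1172]
tcp_rot: [-3.142, 0.0, 0.002]
force: [-0.5, 0.5, -1.1]
grip_width: 0.464
351.7523225513352 [0.46586774 0.0295684  0.11721876] 0.004287579766892518 ['cx', 'cy', 'fx', 'fy', 'img', 'pose', 'range_z', 'tool_from_camera']
t 10.7 pos [0.4659 0.0296 0.1173] yhead -90.01 tilt 0.07 grip 0.462 F [-0.6  0.5 -1.2]
TURN deg [-0.    0.07 -0.01] SHIFT cm in present axes [0.04 0.01 5.13] SHIFT in target axes [0.03 0.01 5.13]
collar fit [0.46554123 0.02951889] 30 0.00034608773230405493 0.05888118217078686
tab 939 [0.49232902 0.0547749  0.05878529] ((491.7347106933594, 54.84302520751953), (28.68427848815918, 15.954627990722656), 44.571163177490234)
holder ((468.86614990234375, 29.531688690185547), (94.14884948730469, 89.78504180908203), 1.341649055480957)
sleeve tool ((-0.5838769674301147, 0.19322602450847626), 21.973596572875977) -0.022199058215577577
```

View pics/w9.png

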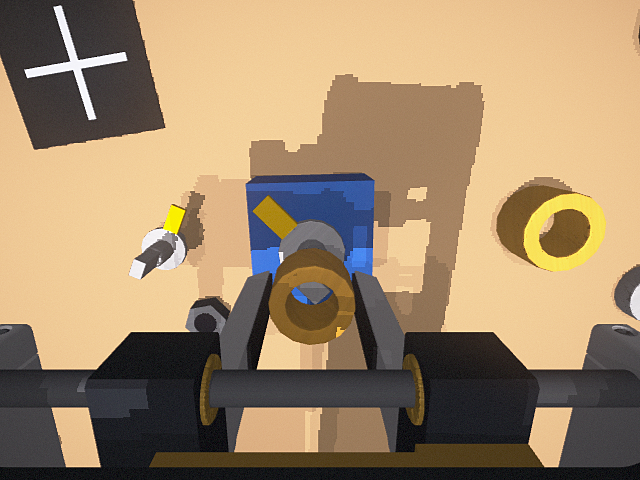

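The tang's corner shows inside the bore at (315,290) and there is no contact force. I'll carry on down.

```bash
python3 -m jog '0 0 0 0.02 0 0.4 1;0 0 0 0 0 0.6 1;0 0 0 0 0 0.6 1;0 0 0 0 0 0.6 1;0 0 0 0 0 0.6 1;0 0 0 0 0 0.5 1;0 0 0 0 0 0.4 1;0 0 0 0 0 0.3 1;0 0 0 0 0 0 1;0 0 0 0 0 0 1'
python3 wr.py w10; python3 -c "
from h import *
delta((.4662,.0295,.066),-90)"; python3 meas.py w10
```

```text
time: 11.7
position: [0.4655, 0.0296, 0.0729]
tcp_rot: [-3.141, 0.0, 0.004]
force: [0.2, 0.9, -1.8]
grip_width: 0.461
351.7523225513352 [0.4655418  0.02958383 0.07291567] 0.005762177659985281 ['cx', 'cy', 'fx', 'fy', 'img', 'pose', 'range_z', 'tool_from_camera']
t 11.75 pos [0.4655 0.0296 0.073 ] yhead -90.01 tilt 0.15 grip 0.46 F [ 0.2 -0.3 -1.4]
TURN deg [-0.01  0.15 -0.01] SHIFT cm in present axes [0.07 0.01 0.69] SHIFT in target axes [0.07 0.01 0.7 ]
collar fit [0.46572768 0.02951768] 25 0.00024814540435596637 0.05879403349200352
tab 1393 [0.49254335 0.05476923 0.05875322] ((491.9073791503906, 54.84785461425781), (28.98023223876953, 16.05175018310547), 44.78558349609375)
holder ((465.5381164550781, 29.399288177490234), (101.03777313232422, 89.98992156982422), 1.513982892036438)
sleeve tool ((-0.44870468974113464, -0.0033140366431325674), 21.90558624267578) -0.022228495794225728
```

View pics/w10.png

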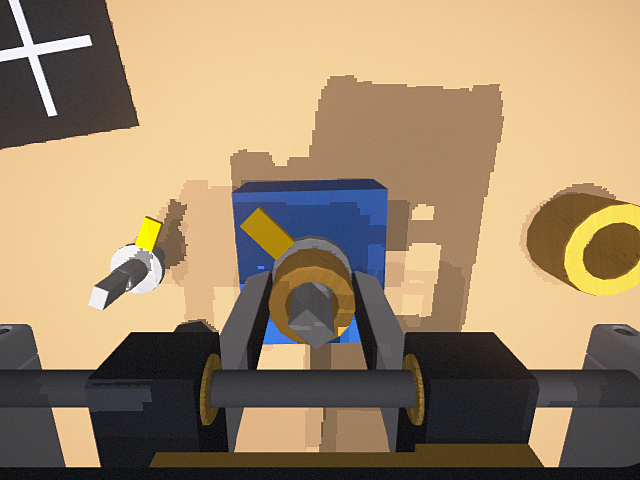

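The sleeve is around the shaft, and about 6 mm remain to the collar. I'll finish the descent and check for contact.

```bash
python3 -m jog '0 0.15 0 0.05 0 0.2 1;0 0 0 0 0 0.2 1;0 0 0 0 0 0.15 1;0 0 0 0 0 0.1 1;0 0 0 0 0 0 1;0 0 0 0 0 0 1;0 0 0 0 0 0 0.5;0 0 0 0 0 0 0.4;0 0 0 0 0 0 0.2;0 0 0 0 0 0 0'
python3 -c "
from h import *
delta((.4662,.0295,.066),-90)"
```

```text
time: 12.75
position: [0.4677, 0.0295, 0.068]
tcp_rot: [3.141, -0.0, 0.007]
force: [0.1, -0.2, 0.1]
grip_width: 0.717
t 12.75 pos [0.4677 0.0295 0.068 ] yhead -90.01 tilt 0.26 grip 0.717 F [ 0.1 -0.2  0.1]
TURN deg [ 0.01 -0.26 -0.01] SHIFT cm in present axes [-0.15 -0.    0.2 ] SHIFT in target axes [-0.15 -0.    0.2 ]
```

Released from about 1–2 mm up. I'll let the fingers open fully and look.

```bash
python3 -m jog '0 0 0 0 0 0 0;0 0 0 0 0 0 0;0 0 0 0 0 0 0;0 0 0 0 0 0 0;0 0 0 0 0 -1 0;0 0 0 0 0 -2 0;0 0 0 0 0 -2 0;0 0 0 0 0 -2 0;0 0 0 0 0 -1 0;0 0 0 0 0 0 0'
python3 wr.py w11
python3 - <<'E'
from h import *
delta((.4662,.0295,.15),-45)
from workcell import bot
c=load('w11');W=world(c);ok=c['range_z']>0;rr=np.hypot(W[...,0]-.465,W[...,1]-.029)
p=W[ok&(rr<.03)&(W[...,2]>.08)&(W[...,2]<.096)];print('sleeve top z',np.median(p[:,2]),cv2.minEnclosingCircle(p[:,:2].astype(np.float32)*1000))
p=W[ok&(rr<.03)&(W[...,2]>.112)&(W[...,2]<.125)];print('tang',len(p),np.median(p,0),cv2.minAreaRect(p[:,:2].astype(np.float32)*1000))
E
```

```text
time: 13.75
position: [0.4673, 0.0295, 0.1535]
tcp_rot: [3.141, -0.0, 0.009]
force: [0.0, -0.2, 0.1]
grip_width: 1.003
351.7523225513352 [0.46734186 0.02951064 0.15354312] 0.006006629009588299 ['cx', 'cy', 'fx', 'fy', 'img', 'pose', 'range_z', 'tool_from_camera']
t 13.8 pos [0.467  0.0295 0.1528] yhead -90.01 tilt 0.24 grip 0.998 F [-1.  -0.8 -0. ]
TURN deg [  0.1   -0.23 -45.01] SHIFT cm in present axes [-0.08  0.    0.27] SHIFT in target axes [-0.06 -0.05  0.28]
sleeve top z 0.08860663401999304 ((466.1682434082031, 29.383352279663086), 21.97450828552246)
tang 558 [0.46694808 0.02964105 0.11880518] ((466.0045166015625, 29.680883407592773), (18.193870544433594, 12.21393871307373), 44.223297119140625)
```

View pics/w11.png

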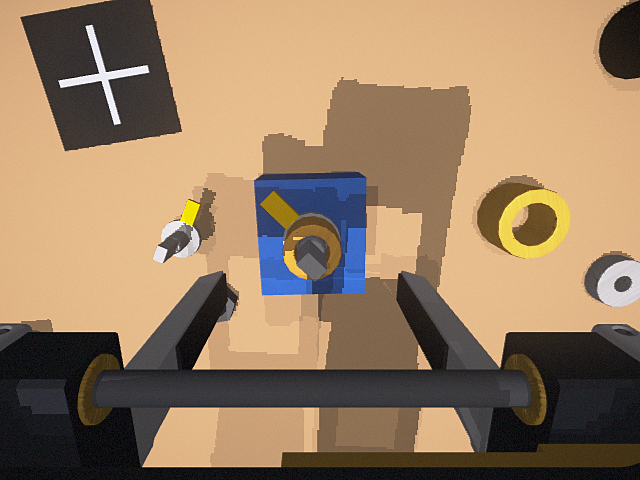

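The sleeve's top is at 88.6 mm (88 expected), level and centred, so it sits on the collar and is free. The tang, at (312,255), is oriented at about 44.5°. I'll turn the gripper to close across its 12 mm.

```bash
python3 -m jog '0 0 -5 0 0 0 0;0 0 -7 0 0 0 0;0 0 -7 0 0 0 0;0 0 -7 0 0 0 0;0 0 -7 0 0 0 0;0 0 -5 0 0 0 0;0 0 -3 0 0 0 0;0 0 0 0 0 0 0;0 0 0 0 0 0 0;0 0 0 0 0 0 0'
python3 wr.py w12
python3 - <<'E'
from h import *
delta((.4662,.0297,.093),-45.4)
c=load('w12');W=world(c);ok=c['range_z']>0;rr=np.hypot(W[...,0]-.465,W[...,1]-.029)
p=W[ok&(rr<.03)&(W[...,2]>.112)&(W[...,2]<.125)];print('tang',len(p),np.median(p,0),cv2.minAreaRect(p[:,:2].astype(np.float32)*1000))
E
python3 meas.py w12
```

```text
time: 14.8
position: [0.4603, 0.0298, 0.1408]
tcp_rot: [-2.921, -1.138, 0.024]
force: [0.3, 0.2, 0.5]
grip_width: 1.0
351.7523225513352 [0.4603308  0.02984509 0.14078587] 0.013962521502109804 ['cx', 'cy', 'fx', 'fy', 'img', 'pose', 'range_z', 'tool_from_camera']
t 14.85 pos [0.4603 0.0299 0.1408] yhead -47.43 tilt 0.97 grip 1.0 F [-0.8 -0.3  0. ]
TURN deg [-0.71  0.66 -2.02] SHIFT cm in present axes [0.48 0.47 4.77] SHIFT in target axes [0.41 0.42 4.78]
tang 597 [0.46687883 0.03057679 0.11877064] ((466.0050048828125, 29.85077667236328), (18.191123962402344, 11.729811668395996), 43.013343811035156)
collar fit [0.4654362  0.02929915] 22 0.00018937745992816157 0.05878276150969319
tab 808 [0.49202915 0.05542771 0.05882573] ((491.5697021484375, 55.197021484375), (28.85317039489746, 15.537862777709961), 43.30474090576172)
holder ((465.43798828125, 29.463787078857422), (100.52230834960938, 90.25896453857422), 1.4903432130813599)
sleeve tool ((0.0, 0.0), 0.0) nan
  return _methods._mean(a, axis=axis, dtype=dtype,
  ret = ret.dtype.type(ret / rcount)
```

View pics/w12.png

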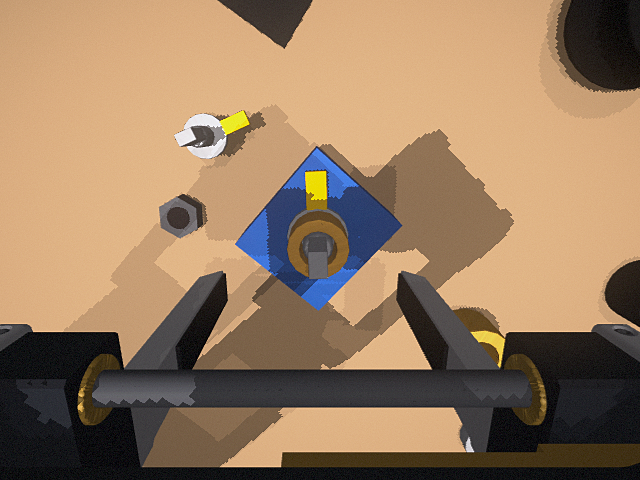

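The tab is straight ahead at (316,185) and the tang at (318,257). Heading is within 2°, but the TCP drifted 6 mm during the turn, so I'll correct that before descending.

```bash
python3 -m jog '-0.7 0.6 -1.3 0.3 0.3 0 0;0 0 0 0.05 0.05 0 0;0 0 0 0 0 0.5 0;0 0 0 0 0 0.6 0;0 0 0 0 0 0.4 0;0 0 0 0 0 0 0;0 0 0 0 0 0 0;0 0 0 0 0 0 0;0 0 0 0 0 0 0;0 0 0 0 0 0 0'
python3 wr.py w13
python3 - <<'E'
from h import *
delta((.4661,.0297,.093),-45.8)
c=load('w13');W=world(c);ok=c['range_z']>0;rr=np.hypot(W[...,0]-.465,W[...,1]-.029)
p=W[ok&(rr<.03)&(W[...,2]>.112)&(W[...,2]<.125)];print('tang',len(p),np.median(p,0),cv2.minAreaRect(p[:,:2].astype(np.float32)*1000))
E
python3 meas.py w13 2>/dev/null
```

```text
time: 15.85
position: [0.4656, 0.0296, 0.1241]
tcp_rot: [2.913, 1.175, -0.0]
force: [0.5, -0.2, 0.3]
grip_width: 0.998
351.7523225513352 [0.46563782 0.02961148 0.12414722] 0.0032869693216976094 ['cx', 'cy', 'fx', 'fy', 'img', 'pose', 'range_z', 'tool_from_camera']
t 15.9 pos [0.4657 0.0297 0.1242] yhead -46.07 tilt 0.05 grip 1.003 F [-0.3 -0.5  0.3]
TURN deg [ 0.05  0.01 -0.27] SHIFT cm in present axes [0.04 0.02 3.12] SHIFT in target axes [0.03 0.03 3.12]
tang 686 [0.46694949 0.03047406 0.11875735] ((465.9927978515625, 29.676931381225586), (18.695743560791016, 11.592507362365723), 43.98655319213867)
collar fit [0.46546349 0.02929182] 24 0.00023895915732723353 0.058775543515920695
tab 896 [0.49191506 0.05525981 0.0588643 ] ((491.30303955078125, 54.72172164916992), (30.09832763671875, 15.057961463928223), 44.043514251708984)
holder ((465.52777099609375, 29.32840919494629), (100.36405181884766, 90.52970886230469), 1.457833170890808)
sleeve tool ((0.0, 0.0), 0.0) nan
```

View pics/w13.png

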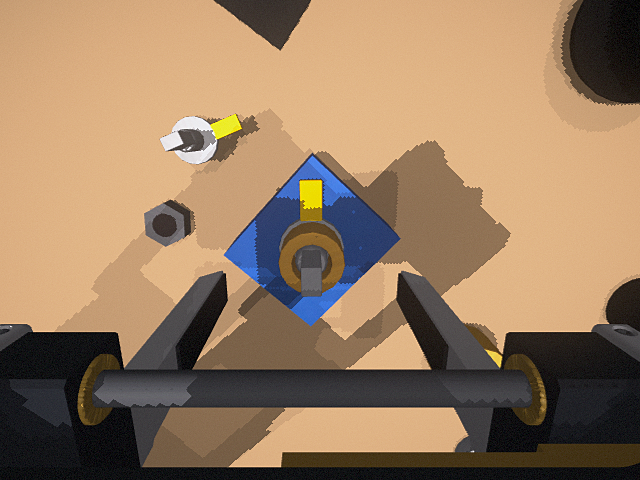

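The tang is at 44.0°, which matches the tool, and it's centred. I'll descend to 94 mm and start closing.

```bash
python3 -m jog '0 0 0 0.02 0.02 0.5 0;0 0 0 0 0 0.8 0;0 0 0 0 0 0.8 0.2;0 0 0 0 0 0.6 0.4;0 0 0 0 0 0.2 0.5;0 0 0 0 0 0 0.6;0 0 0 0 0 0 0.65;0 0 0 0 0 0 0.7;0 0 0 0 0 0 0.7;0 0 0 0 0 0 0.7'
python3 -c "
from h import *
delta((.4661,.0297,.094),-46)"
```

```text
time: 16.9
position: [0.4659, 0.0296, 0.0924]
tcp_rot: [2.913, 1.175, -0.0]
force: [-0.5, -0.2, -0.0]
grip_width: 0.356
t 16.9 pos [0.4659 0.0296 0.0924] yhead -46.08 tilt 0.05 grip 0.356 F [-0.5 -0.2 -0. ]
TURN deg [ 0.03  0.03 -0.08] SHIFT cm in present axes [ 0.03  0.01 -0.16] SHIFT in target axes [ 0.03  0.01 -0.16]
```

```bash
python3 -m jog '0 0 0 0 0 0 0.8;0 0 0 0 0 0 0.85;0 0 0 0 0 0 0.9;0 0 0 0 0 0 1;0 0 0 0 0 0 1;0 0 0 0 0 0 1;0 0 0 0 0 -0.2 1;0 0 0 0 0 -0.4 1;0 0 0 0 0 -0.5 1;0 0 0 0 0 -0.2 1'
python3 wr.py w14;python3 -c "
from h import *
delta((.4661,.0297,.20),-46)"
```

```text
time: 17.9
position: [0.4641, 0.0298, 0.1034]
tcp_rot: [-2.912, -1.174, 0.008]
force: [0.9, -0.2, -4.6]
grip_width: 0.125
351.7523225513352 [0.46409236 0.02978286 0.10338033] 0.036775592543991105 ['cx', 'cy', 'fx', 'fy', 'img', 'pose', 'range_z', 'tool_from_camera']
t 17.95 pos [0.4642 0.0298 0.1036] yhead -46.07 tilt 0.27 grip 0.127 F [ 0.4  0.6 -4.6]
TURN deg [-0.18  0.21 -0.07] SHIFT cm in present axes [ 0.1   0.11 -9.64] SHIFT in target axes [ 0.13  0.14 -9.64]
```

View pics/w14.png

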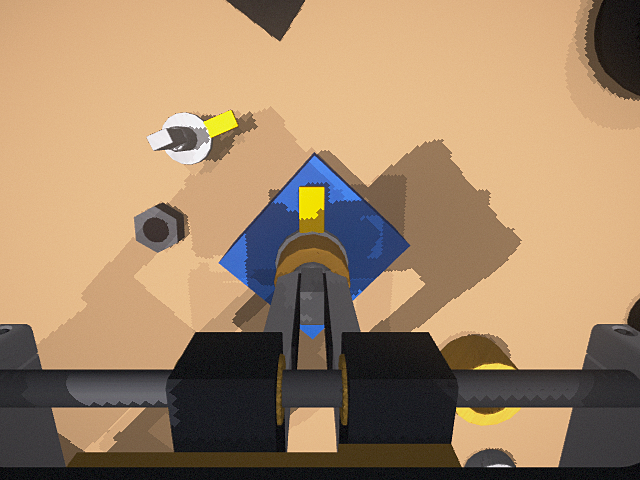

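The opening is 12 mm and the load about 4.5 N, so pin and sleeve are both off the holder. The arm drifted about 2 mm in x, so I'll correct that while lifting slowly out of the hole.

```bash
python3 -m jog '-0.2 0.2 0 0.09 0.09 -0.2 1;0 0 0 0 0 -0.5 1;0 0 0 0.02 0.02 -0.5 1;0 0 0 0.02 0.02 -0.5 1;0 0 0 0.02 0.02 -0.5 1;0 0 0 0.02 0.02 -0.4 1;0 0 0 0 0 -0.3 1;0 0 0 0 0 0 1;0 0 0 0 0 0 1;0 0 0 0 0 0 1'
python3 -c "
from h import *
delta((.4661,.0297,.20),-46)"
```

```text
time: 18.95
position: [0.4662, 0.0297, 0.1354]
tcp_rot: [2.913, 1.175, -0.001]
force: [-0.4, -0.3, -5.2]
grip_width: 0.127
t 18.95 pos [0.4662 0.0297 0.1354] yhead -46.07 tilt 0.05 grip 0.127 F [-0.4 -0.3 -5.2]
TURN deg [-0.01  0.05 -0.07] SHIFT cm in present axes [-0.01 -0.01 -6.46] SHIFT in target axes [-0.01 -0.01 -6.46]
```

The pin is just clear of the hole, upright and aligned. Before going on I need the lens height, so I'll look closely at the inspection camera in the still scene view.

Run:
```python
from h import *
c=load('scene0');cv2.imwrite('pics/sc_lens.png',cv2.resize(c['img'][255:311,500:575,::-1],None,fx=10,fy=10,interpolation=cv2.INTER_CUBIC))
```

```text
(no output)
```

View pics/sc_lens.png

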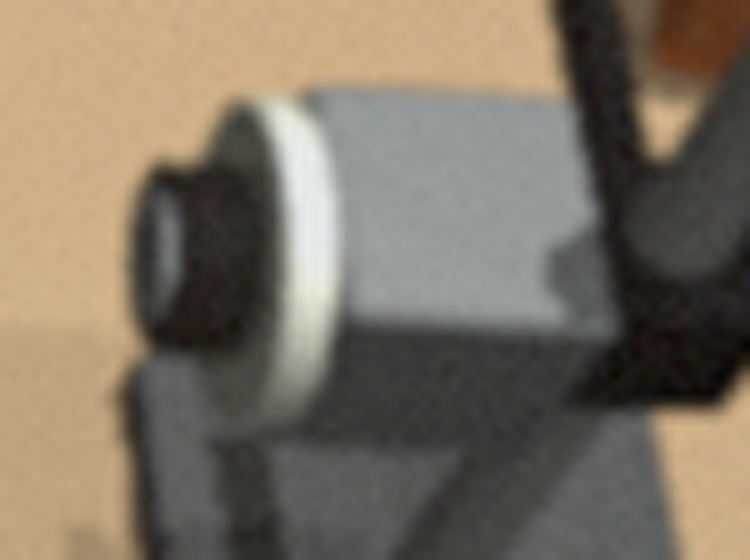

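The glass disc's centre is at about (158,250) in the crop, which is pixel (515.3,279.5) in the scene image. The ring face runs from row 100 to 430 in the crop. I'll triangulate from these, and from the top view and ring fit.

Run:
```python
from h import *
from scipy.optimize import least_squares
c=load('scene0');T=c['pose']
def rayd(c,u,v):
    T=c['pose'];d=T[:3,:3]@np.array([(u-c['cx'])/c['fx'],-(v-c['cy'])/c['fy'],-1]);return T[:3,3],d
for v in (278.5,279.5,280.5):
    o,d=rayd(c,515.3,v); 
    for y in (.354,.358): s=(y-o[1])/d[1];print(v,y,(o+s*d).round(4))
# depth-based 3D: all camera body points both cams
for n,(a,b,e,f) in (('scene',(505,255,575,320)),('top',(85,200,155,245))):
    c=load(n+'0');W=world(c);ok=c['range_z']>0;h=cv2.cvtColor(c['img'],cv2.COLOR_RGB2HSV).astype(int)
    w=W[b:f,a:e];hh=h[b:f,a:e];o=ok[b:f,a:e]&(w[...,2]>.13)
    yaw=np.radians(9.2);ax=np.array([-np.sin(yaw),np.cos(yaw)]);k=np.array([.598,.2097])
    al=(w[...,:2]-k)@ax; lat=(w[...,:2]-k)@np.array([ax[1],-ax[0]])
    for lo,hi in ((.145,.15),(.15,.155),(.155,.16),(.16,.165),(.165,.17),(.17,.175),(.175,.18),(.18,.2),(.2,.22),(.22,.24)):
        m=o&(al>lo)&(al<hi)
        if m.sum()>4: print(n,lo,m.sum(),'lat',np.percentile(lat[m],[3,50,97]).round(4),'z',np.percentile(w[...,2][m],[3,50,97]).round(4))
    # barrel cylinder fit (al .155-.166), ring (.172-.18)
    for nm,lo,hi in (('barrel',.153,.166),('ring',.17,.178)):
        m=o&(al>lo)&(al<hi);L=lat[m];Z=w[...,2][m]
        r=least_squares(lambda x:np.hypot(L-x[0],Z-x[1])-x[2],[0,.17,.02],loss='soft_l1',f_scale=.001);print(n,nm,r.x,m.sum(),np.abs(r.fun).mean())
    m=o&(al>.185)&(al<.23)&(abs(w[...,2]-.199)<.004);P=w[m];print('boxtop',np.median(P[:,2]),lat[m].min(),lat[m].max(),cv2.minAreaRect(P[:,:2].astype(np.float32)*1000))
```

```text
278.5 0.354 [0.5864 0.354  0.1954]
278.5 0.358 [0.5762 0.358  0.18  ]
279.5 0.354 [0.5889 0.354  0.1957]
279.5 0.358 [0.5788 0.358  0.1802]
280.5 0.354 [0.5914 0.354  0.196 ]
280.5 0.358 [0.5813 0.358  0.1805]
scene 0.145 9 lat [-0.0066  0.0013  0.0096] z [0.1673 0.1749 0.1875]
scene 0.15 104 lat [-0.014   0.0047  0.0193] z [0.159  0.1788 0.193 ]
scene 0.155 48 lat [-0.0076  0.0118  0.0205] z [0.1704 0.1876 0.194 ]
scene 0.16 43 lat [-0.0117  0.0095  0.02  ] z [0.1714 0.1883 0.1935]
scene 0.165 185 lat [-0.0276  0.0125  0.0323] z [0.1497 0.1882 0.2035]
scene 0.17 93 lat [-0.0237  0.0136  0.0343] z [0.1596 0.1994 0.2077]
scene 0.175 62 lat [-0.0216  0.0188  0.0339] z [0.1651 0.1977 0.2065]
scene 0.18 374 lat [-0.0235  0.0169  0.0299] z [0.152  0.1982 0.2025]
scene 0.2 361 lat [-0.0221  0.0179  0.0298] z [0.1511 0.1984 0.2024]
scene 0.22 269 lat [-0.0221  0.0128  0.0299] z [0.1538 0.1965 0.2032]
scene barrel [0.00079613 0.17307788 0.01864236] 132 0.0014114590618542965
scene ring [0.00056597 0.17250532 0.03316818] 138 0.0016261419888169285
boxtop 0.19965505008214668 -0.02778194057455433
[... 415 characters left out ...]
12 -0.0069  0.0286] z [0.1514 0.1871 0.2035]
top 0.17 74 lat [-0.0342 -0.0127  0.0238] z [0.1712 0.1975 0.2066]
top 0.175 45 lat [-0.0326 -0.0079  0.0271] z [0.178  0.1978 0.2036]
top 0.18 260 lat [-0.0292 -0.007   0.0241] z [0.1582 0.1982 0.2024]
top 0.2 263 lat [-0.0292 -0.0079  0.0244] z [0.1566 0.1977 0.2015]
top 0.22 198 lat [-0.0287 -0.0047  0.0239] z [0.1548 0.1967 0.2103]
top barrel [-0.00108664  0.17149889  0.01895711] 108 0.0013884651655928864
top ring [-78.42903855 339.93455223 348.66981416] 103 0.006195974958936042
boxtop 0.19837497685442562 -0.029886381339080333 0.026666481768774352 ((563.2548828125, 414.0980224609375), (56.60332107543945, 44.406646728515625), 9.079751014709473)
```

The lens fits agree: height 0.1715–0.173 m, and yaw about 9.3° (9.1–9.6° from the box, 9–9.5° from the mat). Now I'll refine the cross from the wrist views.

```bash
cat > cross.py <<'E'
import sys
from h import *
for n in sys.argv[1:]:
    c=load(n);W=world(c);ok=c['range_z']>0;h=cv2.cvtColor(c['img'],cv2.COLOR_RGB2HSV).astype(int)
    near=ok&(np.hypot(W[...,0]-.598,W[...,1]-.21)<.085)&(abs(W[...,2])<.015)
    wt=near&(np.hypot(W[...,0]-.598,W[...,1]-.21)<.05)&(h[...,2]>130)&(h[...,1]<60)
    if wt.sum()<30: print(n,'no cross');continue
    v,u=np.nonzero(wt);q=np.array([ray(c,a,b,.001)[:2] for a,b in zip(u,v)])
    from scipy.optimize import minimize
    def cost(x):
        d=q-x[:2];a=x[2];A=np.abs(d@[-np.sin(a),np.cos(a)]);B=np.abs(d@[np.cos(a),np.sin(a)]);return np.minimum(A,B).mean()*1e3
    r=min((minimize(cost,[*q.mean(0),np.radians(s)],method='Nelder-Mead',options=dict(xatol=1e-5,fatol=1e-5)) for s in(5,9,13)),key=lambda r:r.fun)
    dk=near&((h[...,2]<75)|wt);v,u=np.nonzero(dk);mm=np.array([ray(c,a,b,.001)[:2] for a,b in zip(u,v)]);
    print(n,'cross',r.x[:2].round(4),np.degrees(r.x[2]).round(2),r.fun.round(2),'zmed',np.median(W[wt][:,2]).round(4),'mat',cv2.minAreaRect(mm.astype(np.float32)*1000))
E
python3 cross.py top0 scene0 top1 scene1 w6 w7 w8 w9
```

```text
top0 cross [0.5974 0.21  ] 8.81 1.15 zmed 0.0011 mat ((596.7776489257812, 209.37222290039062), (108.3211898803711, 110.63508605957031), 8.92099666595459)
scene0 cross [0.5979 0.2097] 8.84 1.97 zmed 0.0019 mat ((598.6296997070312, 209.36302185058594), (104.44145202636719, 104.58865356445312), 9.037877082824707)
top1 cross [0.5974 0.21  ] 8.81 1.27 zmed 0.0014 mat ((597.387451171875, 205.48765563964844), (108.3211898803711, 117.77679443359375), 8.92099666595459)
scene1 cross [0.5979 0.2096] 8.84 2.04 zmed 0.0023 mat ((598.8124389648438, 209.24403381347656), (103.83570861816406, 104.60880279541016), 8.846526145935059)
w6 cross [0.599  0.2108] 8.81 1.58 zmed 0.0023 mat ((592.4284057617188, 208.88186645507812), (97.9254379272461, 109.97380065917969), 8.856464385986328)
w7 cross [0.599  0.2109] 8.86 1.58 zmed 0.0024 mat ((598.674072265625, 209.91217041015625), (110.34539794921875, 110.00896453857422), 8.871259689331055)
w8 cross [0.599  0.2109] 8.8 1.59 zmed 0.0024 mat ((598.6840209960938, 210.0116729736328), (110.28794860839844, 110.19035339355469), 8.84440803527832)
w9 cross [0.5991 0.211 ] 8.8 1.57 zmed 0.0024 mat ((596.3948364257812, 209.67401123046875), (105.61444854736328, 110.27716827392578), 8.813611030578613)
```

Cross and mat agree across all three cameras: (0.598, 0.210), yaw 8.85°. The TCP should end at (0.598, 0.210, 0.1915) with jaw heading 8.85°. First I'll lift and translate, stopping a little short.

```bash
python3 -m jog '0 0 0 0 0 -1 1;0 0 0 0 0 -2 1;0 0 0 0.5 0 -1.5 1;0 0 0 1.5 -0.2 -0.8 1;0 0 0 2.5 -0.4 -0.3 1;0 0 0 2.5 -0.5 0 1;0 0 0 2.5 -0.5 0 1;0 0 0 2 -0.4 0 1;0 0 0 1 -0.2 0 1;0 0 0 0.4 0 0 1'
python3 -c "
from h import *
delta((.598,.2100,.1916),8.85)"
```

```text
time: 19.95
position: [0.5467, 0.1379, 0.1979]
tcp_rot: [2.914, 1.171, 0.0]
force: [-1.0, -0.1, -4.2]
grip_width: 0.127
t 19.95 pos [0.5467 0.1379 0.1979] yhead -46.23 tilt 0.07 grip 0.127 F [-1.  -0.1 -4.2]
TURN deg [ 6.000e-02  5.000e-02 -5.508e+01] SHIFT cm in present axes [ 8.69 -1.66  0.63] SHIFT in target axes [6.33 6.18 0.63]
```

Now I'll turn the tab towards the camera here, before closing the remaining 9 cm.

```bash
python3 -m jog '0 0 -4 0 0 0 1;0 0 -7 0 0 0 1;0 0 -7 0 0 0 1;0 0 -7 0 0 0 1;0 0 -7 0 0 0 1;0 0 -7 0 0 0 1;0 0 -7 0 0 0 1;0 0 -4 0 0 0 1;0 0 -2 0 0 0 1;0 0 0 0 0 0 1'
python3 -c "
from h import *
delta((.598,.2100,.1916),8.85)"
```

```text
time: 20.95
position: [0.5436, 0.1303, 0.1993]
tcp_rot: [2.069, 2.362, -0.013]
force: [0.9, -0.4, -3.0]
grip_width: 0.125
t 20.95 pos [0.5436 0.1303 0.1993] yhead 7.57 tilt 0.5 grip 0.125 F [ 0.9 -0.4 -3. ]
TURN deg [-0.31  0.39 -1.28] SHIFT cm in present axes [7.19 6.44 0.69] SHIFT in target axes [7.04 6.6  0.77]
```

```bash
python3 -m jog '-0.3 0.4 -0.8 0.5 0.5 0.1 1;0 0 0 1 0.9 0.1 1;0 0 0 1.4 1.3 0.1 1;0 0 0 1.4 1.3 0.1 1;0 0 0 1 1 0.1 1;0 0 0 0.6 0.6 0 1;0 0 0 0.3 0.3 0 1;0 0 0 0 0 0 1;0 0 0 0 0 0 1;0 0 0 0 0 0 1'
python3 -c "
from h import *
delta((.598,.2100,.1916),8.85)"
```

```text
time: 21.95
position: [0.5965, 0.205, 0.1928]
tcp_rot: [-2.057, -2.373, 0.0]
force: [-0.7, -0.4, -4.4]
grip_width: 0.128
t 21.95 pos [0.5965 0.205  0.1928] yhead 8.15 tilt 0.09 grip 0.128 F [-0.7 -0.4 -4.4]
TURN deg [-0.06 -0.06 -0.7 ] SHIFT cm in present axes [0.48 0.22 0.12] SHIFT in target axes [0.48 0.22 0.12]
```

```bash
python3 -m jog '0 0 -0.5 0.3 0.14 0.08 1;0 0 0 0.04 0.02 0.01 1;0 0 0 0 0 0 1;0 0 0 0 0 0 1;0 0 0 0 0 0 1;0 0 0 0 0 0 1;0 0 0 0 0 0 1;0 0 0 0 0 0 1;0 0 0 0 0 0 1;0 0 0 0 0 0 1'
python3 wr.py w15
python3 - <<'E'
from h import *
delta((.598,.2100,.1916),8.85)
from workcell import bot
for n in('top','scene'):
    c=bot.read_camera(n);pickle.dump(c,open(n+'2.pkl','wb'));cv2.imwrite(f'pics/{n}2.png',c['img'][:,:,::-1])
    a,b=[int(i) for i in proj(c,(.59,.27,.17))]
    cv2.imwrite(f'pics/{n}2z.png',cv2.resize(c['img'][b-50:b+50,a-66:a+66,::-1],None,fx=6,fy=6,interpolation=2)); print(a,b)
E
```

```text
time: 22.95
position: [0.5973, 0.2074, 0.1928]
tcp_rot: [-2.048, -2.381, -0.001]
force: [0.2, -0.7, -4.6]
grip_width: 0.126
351.7523225513352 [0.59731544 0.20740937 0.19281136] 0.003477851117379021 ['cx', 'cy', 'fx', 'fy', 'img', 'pose', 'range_z', 'tool_from_camera']
t 23.0 pos [0.5973 0.2074 0.1928] yhead 8.59 tilt 0.05 grip 0.124 F [ 0.1  0.2 -3.7]
TURN deg [-0.   -0.05 -0.26] SHIFT cm in present axes [0.24 0.1  0.12] SHIFT in target axes [0.24 0.11 0.12]
181 211
469 278
```

View pics/w15.png

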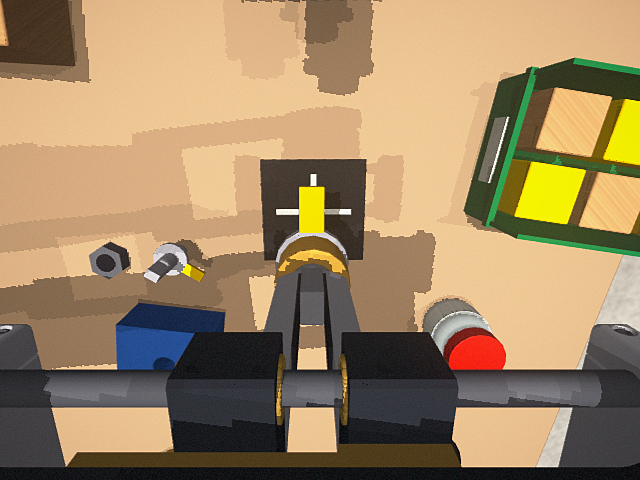

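View pics/scene2z.png

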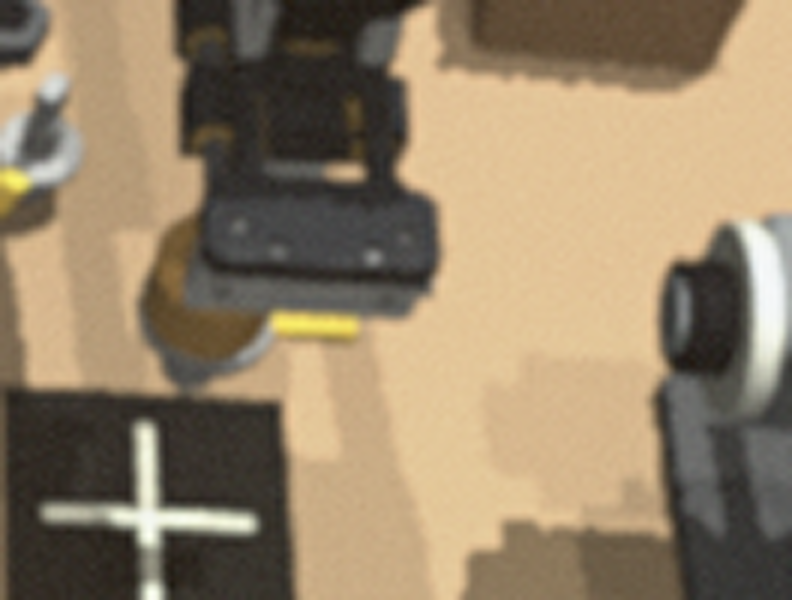

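View pics/scene2.png

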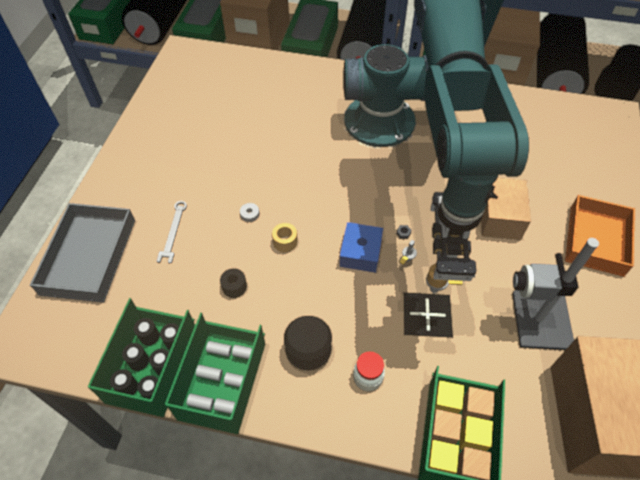

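The pin with its sleeve hangs upright. The tab, at (312,208) in the wrist view, lies along the cross's long arm and points at the lens in the scene view. The holder is empty and everything else stands where it was. I'll make the last few-mm correction and cross-check pin against lens.

```bash
python3 -m jog '0 0 -0.2 0.2 0.09 0.12 1;0 0 0 0.03 0.01 0.03 1;0 0 0 0.02 0 0.02 1;0 0 0 0 0 0 1;0 0 0 0 0 0 1;0 0 0 0 0 0 1;0 0 0 0 0 0 1;0 0 0 0 0 0 1;0 0 0 0 0 0 1;0 0 0 0 0 0 1'
python3 wr.py w16
python3 - <<'E'
from h import *
delta((.598,.2100,.1916),8.85)
from workcell import bot
c=load('w16');ok=c['range_z']>0;S=world(c,c['tool_from_camera']);h=cv2.cvtColor(c['img'],cv2.COLOR_RGB2HSV).astype(int)
y=ok&(h[...,0]>15)&(h[...,0]<35)&(h[...,1]>150)&(abs(S[...,2]-.035)<.006)&(abs(S[...,1])<.02)&(S[...,0]>.02);p=S[y];print('tab tool',np.median(p,0),p.min(0),p.max(0),cv2.minAreaRect(p[:,:2].astype(np.float32)*1000))
A=p[:,:1];f=np.polyfit(p[:,0],p[:,2],1);g=np.polyfit(p[:,0],p[:,1],1);print('tab slope z/x deg',np.degrees(np.arctan(f[0])),'yaw deg',np.degrees(np.arctan(g[0])),'y@0',g[1])
m=ok&(np.hypot(S[...,0],S[...,1])<.03)&(abs(S[...,2]-.0045)<.003)&(S[...,0]>.008);q=S[m];print('sleeve top',len(q),np.median(q,0),q[:,0].max())
cl=ok&(np.hypot(S[...,0],S[...,1])<.03)&(abs(S[...,2]-.0345)<.004);q=S[cl];print('collar',len(q),q.max(0),np.median(q,0))
W=world(c)
for n in('top','scene'):
    c=bot.read_camera(n);pickle.dump(c,open(n+'3.pkl','wb'));W=world(c);ok=c['range_z']>0;h=cv2.cvtColor(c['img'],cv2.COLOR_RGB2HSV).astype(int)
    y=ok&(h[...,0]>15)&(h[...,0]<38)&(h[...,1]>130)&(W[...,2]>.12)&(W[...,2]<.18)&(np.hypot(W[...,0]-.598,W[...,1]-.21)<.07)&(W[...,1]>.232)
    p=W[y];print(n,'tab',len(p),p.mean(0).round(4) if len(p) else '', np.percentile(p,[3,97],0).round(4) if len(p) else '')
E
python3 cross.py w16
```

```text
time: 24.1
position: [0.598, 0.2103, 0.1909]
tcp_rot: [-2.044, -2.385, -0.001]
force: [-1.3, -0.5, -4.6]
grip_width: 0.126
351.7523225513352 [0.59799318 0.21033163 0.19093526] 0.0026024781605634424 ['cx', 'cy', 'fx', 'fy', 'img', 'pose', 'range_z', 'tool_from_camera']
t 24.15 pos [0.598  0.2103 0.1909] yhead 8.81 tilt 0.05 grip 0.124 F [-0.2  0.2 -4.4]
TURN deg [-0.01 -0.05 -0.04] SHIFT cm in present axes [-0.03 -0.   -0.07] SHIFT in target axes [-0.03 -0.   -0.07]
tab tool [3.62900152e-02 3.37184902e-05 3.41357208e-02] [ 0.0200137  -0.00757739  0.02929099] [0.05027864 0.00837137 0.03903183] ((35.13923645019531, 0.2795133590698242), (15.919981002807617, 30.294448852539062), 89.42362976074219)
tab slope z/x deg 0.535051911270356 yaw deg 0.782990162728565 y@0 -0.000302098529510749
sleeve top 1052 [0.01329929 0.00066254 0.00424273] 0.020086938190238476
collar 875 [0.02995379 0.02408059 0.03847756] [ 0.019478   -0.00060482  0.03411149]
top tab 0  
scene tab 40 [0.5975 0.2455 0.1558] [[0.5934 0.2332 0.1509]
 [0.601  0.2571 0.1593]]
w16 cross [0.5986 0.21  ] 8.82 1.6 zmed 0.0025 mat ((598.771484375, 210.04006958007812), (109.74140167236328, 109.4316635131836), 8.832919120788574)
```

All residuals are under 1 mm. One last check that the inspection camera and the other objects haven't moved, then hand in.

Run:
```python
from h import *
from workcell import bot
a=load('scene0');b=load('scene3')
d=np.abs(a['img'].astype(int)-b['img']).max(2)
for n,(x0,y0,x1,y1) in dict(cam=(512,262,575,345),bigring=(270,220,300,253),bush=(218,266,248,298),spacer=(238,202,262,222),jar=(352,350,388,392),bellows=(282,315,335,370),wrench=(155,200,190,264),holderedge=(340,250,380,272),decoy=(396,236,420,272),nut=(396,224,412,239),carton=(480,175,532,230)).items(): print(n,np.median(d[y0:y1,x0:x1]),np.mean(d[y0:y1,x0:x1]>60).round(3))
o=bot.get_obs();print(o['time'],np.abs(o['dq']).max(),o['position'])
cv2.imwrite('pics/scene3.png',b['img'][:,:,::-1])
print(bot.finish_job())
```

```text
cam 13.0 0.0
bigring 21.0 0.0
bush 12.0 0.0
spacer 23.0 0.0
jar 17.0 0.067
bellows 10.0 0.0
wrench 23.0 0.0
holderedge 15.0 0.114
decoy 13.0 0.071
nut 10.0 0.0
carton 21.0 0.142
24.25 0.0024348741932997487 [0.59798454 0.2103448  0.19088981]
the job is handed in; nothing more can be done
None
```

I slid the small brass sleeve onto the larger pin, let it seat on the collar and released it. Then I gripped the pin by its tang, lifted it out with the sleeve on, and handed it in at about 24 s while still holding it in front of the lens.

| Check | Measured | Wanted |
|---|---|---|
| Sleeve top after release | 88.6 mm | 88 mm |
| Grip opening on the tang | about 12 mm | 12 mm |
| Load on the wrist | about 4.5 N | about 4.1 N for pin plus sleeve |
| Tool position above the cross | (0.598, 0.2103) | (0.598, 0.210) |
| Middle of the sleeve, height | about 0.172 m | lens at 0.1715–0.173 m |
| Tab heading against the camera axis | within about 0.8° | 0° |
| Tool tilt | 0.05° | 0° |

- **Camera disagreements:** the three cameras differed by 1–2 mm in x and y on the cross, so I used a middle value. The wrist and top views differed by 3 mm on where the pin stood; I worked from the wrist view there. The lens height is also a middle value, because the fits spread over 1.6 mm.
- **Tab check:** the top camera could not see the tab at the end because the arm hid it. The scene camera put the tab about 1 mm lower than the wrist camera did.
- **Surroundings:** comparing scene pictures from before and after showed no change at the inspection camera, rings, bush, bellows, wrench or nut. The jar, holder, decoy pin and carton areas did show some differences. I put these down to the arm and its shadow and the pin having left the holder, but did not check them further.

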